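# Pack the backup drives into the media case and latch it

### The arm

A 7-joint arm with a two-finger parallel gripper is mounted at the origin on the work surface. World frame = base frame: x ahead of the robot, y to its left, z up, the work surface at z = 0. Lengths are in m, angles in rad, forces in N, time in s.
With the tool pointing down it reaches from about 0.425 to 0.925 m from the base axis. Payload 6.8 kg.
Tool frame: the origin (TCP) lies on the centre line of the jaws, within the pads' length; the fingertips stand 11 mm ahead of it and the grasp point (between the pads) lies 8 mm behind it; z points along the fingers, y is the direction in which the jaws open and shut (so a half turn about z gives the same grasp; the last joint's range is limited). The gripper opens to 85 mm and grips with 20 to 120 N. Pads are 22 mm wide; open, the fingers measure 114 mm over their backs; the gripper's body (76 mm by 85 mm) begins 54 mm behind the grasp point. The pads swing forward as they close: fully open they stand 13 mm farther back than shut.
Start: joints at [-0.108, 0.477, 0.022, 1.555, -0.011, 1.109, -0.083], TCP at [0.675, 0, 0.242] pointing down, gripper open.
Joint ranges: [-2.96, 2.96], [-0.34, 2.1], [-1.41, 1.46], [0.24, 2.44], [-1.37, 4.51], [0.17, 1.92], [-2.96, 2.96]. Speed limits (rad/s): [2.39, 2.39, 3.14, 3.14, 3.14, 3.14, 3.14].

### API

Orientations are given as a rotation vector (axis times angle).
In Python, from bench import r gives the robot as it stands.
- The arm moves only by the tool send_rows, never from a script. Its argument "deltas" is a list of rows, each a list of 7 numbers: the opening, from 0 (shut) to 1 (fully open), then the shift along the tool's x, y, z as a fraction of full scale, then the turn, a rotation vector about the tool's x, y, z as a fraction of full scale. In form: [[hand, x, y, z, ax, ay, az], ...]. A call has 1 to 20 rows; each row is the pose to reach, as a shift and turn from the pose commanded when the call began, along the tool's axes at that moment, turning the shorter way round; what a row does not reach only later rows make up. Full scale, the value 1, is 150 mm for a shift and 180 degrees for a turn. A row lasts 1/12 s, in which the tool goes at most 41.7 mm and 7.16 degrees, less where a joint would pass 70% of its speed; a pose out of reach is approached as far as the arm can. A call with a number of a shift or a turn outside -1 to 1 is refused whole. A call with a gripper value outside its range is refused whole. The fingers move at their own pace and stop on an object; "squeeze" is the grip in N (left out, the last holds). Time passes only in rows, so rows that repeat a pose let the fingers close. It gives the time, the measured TCP pose, the force and the opening at its end, in the units of the state.
- r.get_obs(): the state, without advancing time (a new reading comes with each control period).
- r.grab_frame(name): name is "scene" or "side" or "wrist"; returns a dict with "pixels" (400x640x3 uint8, red, green, blue), "camera_matrix" (3x3 intrinsics, pixels), "rvec" (rotation vector, rad) and "tvec" (3), from world to camera coordinates, as OpenCV has them. Camera axes: x right, y down, z forward; pixel columns grow to the right and rows downward; lengths in m; the calibration is good to about 2 mm. A picture is of the moment at which its call begins. There is no depth.
- r.hand_in(): hands the job in, once; it reports no verdict.
The state is a dict: "clock": time; "joints": joint angles; "qvel": joint speeds; "tau": joint torques, N m; "tcp_pos": TCP position; "orientation": TCP orientation; "contact_force": force on the tool from outside, world axes, zero at the start; "moment": the same for the moment, N m; "grip_width": finger opening in m.
Only numpy, scipy, OpenCV 4.12 (cv2) and the standard library are available. Lean on these libraries where they do the work, as an engineer would, in place of code of your own. Each camera call takes 0.05 s, during which the arm holds its last target. There are 200 camera calls.

### The job

Put all the aluminium backup drives that are on the table into the media case (they may be laid on top of one another), then push its open lid over past upright so that it swings shut. Swing the latch's wire bail over so that its rod hooks behind the keeper on the lid, and press the lever right over and down past centre so that the case stays latched; leave the other desk things where they are.

Things in the scene. Friction and masses are not known exactly. Their poses are not given: they have to be found in the camera images.
- case: Media case, a grey steel box open at the top, fixed to the table; its hinged lid stands open. Origin: centre of its underside on the table; z up, the lid hinges along the +x side, the toggle latch sits on the -x side. Outside 172 (x) x 282 (y) x 68 mm high, walls and floor 6 mm, so inside 160 x 270 x 62 mm deep. A solid step (x -216 to -86, y -45 to 45 mm, top 40 mm high) in front of it carries the latch.
- lid (a joint): Lid angle, rad: 0 shut, about 1.57 upright, 2.0 is the open stop where it starts (leaning back). Lightly damped hinge, no stay: past upright its own weight (350 g) carries it either way. When shut its top is 80 mm above the table.
- lid_hinge (a point): Middle of the lid's hinge axis, at x 88, z 70 mm in the case frame; axes are the lid's: the lid reaches 176 mm along its own -x from here, 282 mm wide along y, 12 mm thick (z -2 to 10 mm); +z is its outer face, which looks away from the case's inside.
- lid_edge (a point): Middle of the lid's free edge, 176 mm from the hinge, mid thickness; axes as the lid.
- keeper (a point): Where the bail's rod seats behind the keeper when latched; axes as the lid. The keeper is a steel tongue on the lid's outer face at the middle of its free edge: 6 mm thick, 24 mm wide along y, standing 26 mm off the lid; the rod belongs on its hinge side (+x), on a narrow block (14 mm wide) 9 mm high, the tongue's top being 14 mm above this point. This point is 12 mm above the lid's outer face.
- lever (a joint): Latch lever angle, rad: 0 open (starts 0 to 0.18: handle near upright, 75 degrees from the case's +x at 0), grows as the handle is swung up and over away from the lid, 1.833 is the closed stop with the handle level and pointing to the case's -x. With the bail hooked, dead centre is at about 1.58: beyond it the latch holds itself. Stays where left; with the bail hooked it takes about 3 N at the tip.
- latch_pivot (a point): The lever's pivot axis (along the case's y), at x -136, z 60 mm in the case frame; axes as the case. The bail's own pivot is on the lever 22 mm from here, in the direction 45 degrees beyond the handle (120 degrees from the case's +x, over +z, at lever 0).
- lever_tip (a point): End of the steel lever handle, 72 mm from latch_pivot; the handle is a flat bar 30 mm wide (along the case's y) and 7 mm thick.
- bail (a joint): Bail angle about its pivot on the lever, rad: its direction from pivot to rod, measured in the case's x-z plane from +x over +z, is 180 degrees - bail + lever. Starts 0.35 to 1.0 (leaning back, away from the lid); it grows as the bail is swung over towards the lid, and reads about 3.0 when the rod lies behind the keeper with the lever open, 4.4 when latched. Stiff enough to stay where left, turned by a finger (under 1 N).
- bail_rod (a point): Middle of the bail's cross rod (6 mm thick, 43 mm long along the case's y), 81.5 mm from the bail's pivot. The bail is a dark wire loop whose two arms (43 mm apart) pass either side of the handle; it is spring loaded and stretches about 4 mm lengthwise. With the lever open, the rod swung over comes down about 12 mm behind the keeper's tongue and then lies on the block.
- bail_tab (a point): Centre of the black finger tab on the bail, 34 mm long outwards from the rod, 12 mm wide (along the case's y), 8 mm thick; 101.5 mm from the bail's pivot. It can be pinched across its 12 mm width from above.
- drive1: Backup drive cartridge, a flat aluminium box 112 x 56 x 24 mm with a black end cap and a paper label on top, about 180 g, lying flat on the table. Origin: centre of its underside; x along its length, z up. May be absent (None).
- drive2: Backup drive cartridge, a flat aluminium box 112 x 56 x 24 mm with a black end cap and a paper label on top, about 180 g, lying flat on the table. Origin: centre of its underside; x along its length, z up. May be absent (None).
- drive3: Backup drive cartridge, a flat aluminium box 112 x 56 x 24 mm with a black end cap and a paper label on top, about 180 g, lying flat on the table. Origin: centre of its underside; x along its length, z up. May be absent (None).
- drive4: Backup drive cartridge, a flat aluminium box 112 x 56 x 24 mm with a black end cap and a paper label on top, about 180 g, lying flat on the table. Origin: centre of its underside; x along its length, z up. May be absent (None).
- drive5: Backup drive cartridge, a flat aluminium box 112 x 56 x 24 mm with a black end cap and a paper label on top, about 180 g, lying flat on the table. Origin: centre of its underside; x along its length, z up. May be absent (None).
- stapler: Black stapler, 112 x 34 x 45 mm, lying among the drives. Bystander, loose: leave it where it is.
- mug: White mug, 80 mm across, 90 mm high. Bystander, loose: leave it where it is.
- rubber_stamp: Wooden rubber stamp, 40 mm across, 74 mm high. Bystander, loose: leave it where it is.
- tape_roll: Cardboard roll, 96 mm across, 45 mm high. Bystander, loose: leave it where it is.
- calculator: Grey desk calculator, 150 x 90 x 20 mm. Bystander, loose: leave it where it is.
Things that resemble listed ones, but are neither listed nor needed, are in the scene too. What is shaped like the drive2 but red is not meant.

How it is judged:
By the outcome, as a careful person would: the job done as asked, in the order asked, and still so for the second after the job is handed in, with the robot touching nothing.
Of drive1, drive2, drive3, drive4, drive5 only 3 to 5 are there at a start; the rules pass over those that are not, and their reading is None.
At some moment in a run one of drive1, drive2, drive3, drive4, drive5 may be knocked a few centimetres aside while the robot is not near it.
Once in a run the grip may slacken for a moment while it holds something.
It also fails if it takes over 210 s, if anything falls off the work surface, if the arm or the gripper's body presses on something with over 40 N, if the wrist force passes 120 N, or if a joint passes its speed limit or range.

## Working session

There is one attempt and no reset: what is moved stays moved. The work goes in short steps, Python scripts to look and compute and a tool call to move; the robot and the scene stay as the last step left them, time stands still between calls to the robot, and variables do not carry over. Pictures are saved under pics/ and viewed, about 12 in all and at most 16, crops included, and the job is handed in when it is done.

Besides the shell and the picture viewer there is one more tool, called after ">>>" as a command line: name --pt "numbers of a row" for each row, then --argument value for the rest. send_rows: Moves the arm, as the interface text tells. Shift numbers are shares of 150 mm and turn numbers shares of 180 degrees, none past 1 either way. Its arguments: {"type":"object","properties":{"deltas":{"type":"array","items":{"type":"array","items":{"type":"number"}}},"squeeze":{"type":"number"}},"required":["deltas"]}

```bash
ls; mkdir -p pics; cat > h.py <<'E'
import numpy as np, cv2
from scipy.spatial.transform import Rotation as R
from bench import r
def grab(n,save=None):
    f=r.grab_frame(n)
    if save: cv2.imwrite(f'pics/{save}.png',f['pixels'][:,:,::-1])
    return f
def ray(f,u,v):
    Rm=cv2.Rodrigues(np.array(f['rvec'],float))[0]; t=np.array(f['tvec'],float).ravel()
    d=np.linalg.inv(np.array(f['camera_matrix']))@[u,v,1]
    return -Rm.T@t, Rm.T@d
def onz(f,u,v,z):
    c,d=ray(f,u,v); return c+d*(z-c[2])/d[2]
def proj(f,p):
    return cv2.projectPoints(np.array(p,float).reshape(-1,1,3),np.array(f['rvec'],float),np.array(f['tvec'],float),np.array(f['camera_matrix'],float),None)[0][:,0]
E
python3 - <<'E'
from h import *
o=r.get_obs(); print(o)
a=grab('scene','s1');b=grab('side','d1');c=grab('wrist','w1')
for f in(a,b,c):print(ray(f,320,200),f['camera_matrix'][0])
E
```

```text
pics
{'clock': 0.0, 'joints': array([-0.10809144,  0.47778567,  0.02237919,  1.55644847, -0.01149319,
        1.10929141, -0.08312133]), 'qvel': array([-7.01788332e-04, -1.84048886e-03, -1.13957355e-04,  6.79688287e-04,
       -3.92259227e-06,  9.13448584e-04, -8.14481938e-04]), 'tau': array([-5.45967814e-04, -5.96443820e+01,  1.60769675e+00, -2.81194621e+01,
        1.24063640e-02,  9.39900521e-03,  2.20753498e-05]), 'tcp_pos': array([ 6.74433375e-01, -4.51053307e-05,  2.41337400e-01]), 'orientation': array([-2.22066591e+00, -2.22057647e+00,  2.17077392e-03]), 'contact_force': array([ 0.64878848,  0.14347567, -0.04837756]), 'moment': array([-0.03705755,  0.06270316,  0.04827029]), 'grip_width': 0.0855338918512875}
(array([0.84583825, 0.48816219, 0.71943801]), array([-0.30948687, -0.66075208, -0.68399208])) [374.07003488   0.         323.12092933]
(array([ 0.48606616, -0.8194267 ,  0.61457188]), array([ 0.10027567,  0.80518573, -0.58459197])) [383.98644943   0.         316.59815873]
(array([0.67418198, 0.08145523, 0.37346784]), array([ 0.00236213, -0.33324359, -0.94301701])) [301.59144948   0.         318.90137064]
```

View pics/s1.png

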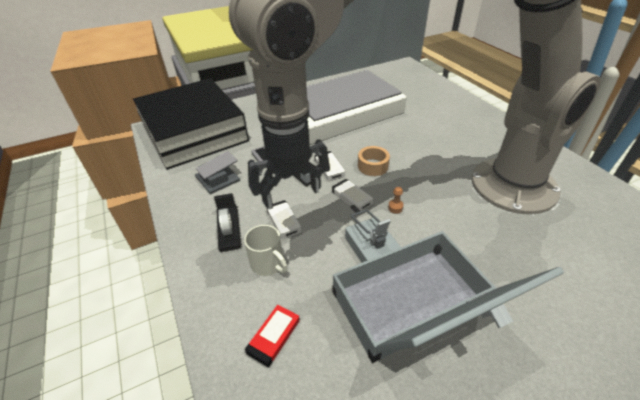

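View pics/d1.png

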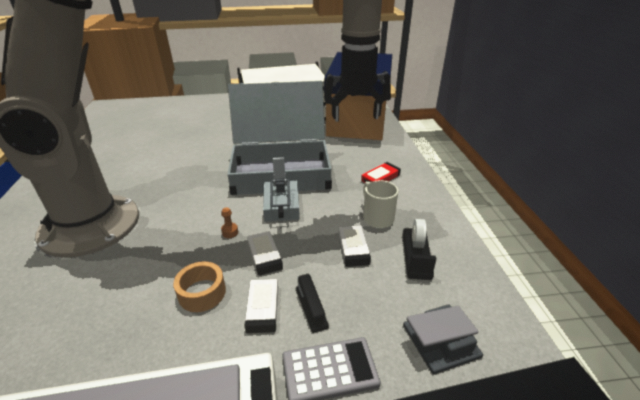

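The side view shows three drives at about (265,252), (354,245) and (262,304). The red look-alike is at (381,173), the latch at (280,190), and the lid stands open away from this camera. Next I'll view the wrist image and an enlarged crop of the drives.

```bash
python3 - <<'E'
import cv2,numpy as np
d=cv2.imread('pics/d1.png');w=cv2.imread('pics/w1.png')
a=cv2.resize(d[135:335,200:400],(600,600),interpolation=3)
cv2.imwrite('pics/c1.png',a)
E
```

```text
(no output)
```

View pics/c1.png

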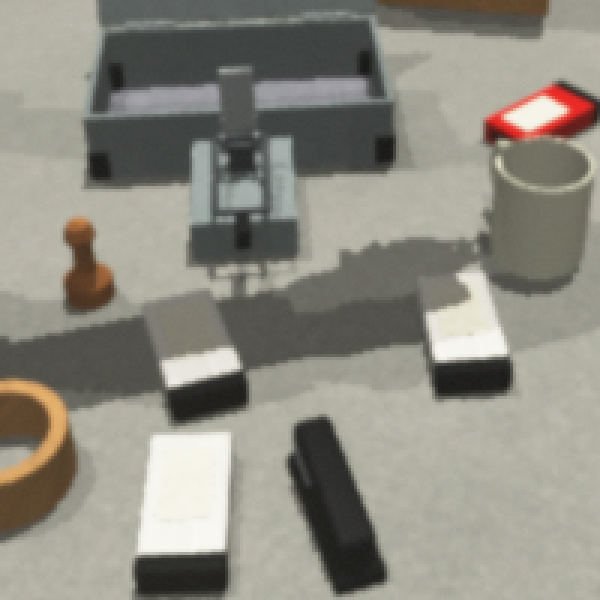

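View pics/w1.png

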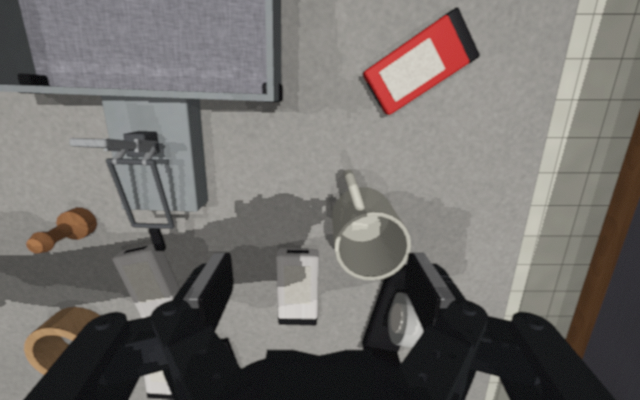

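Wrist view: the bail rod is at about (150,225) with its tab at (156,240), and the lever is at (75,143) to (140,145). The red look-alike (420,62) is excluded. In the crop, the three silver boxes with black caps and paper labels at (195,350), (465,330) and (185,510) are the drives. The black one at (335,500) is the stapler.

```bash
python3 - <<'E'
from h import *
f=grab('side');w=grab('wrist');s=grab('scene')
P=lambda x,y,z:onz(f,200+x/3-.33,135+y/3-.33,z)
for n,q in dict(A=[(146,305),(210,292),(246,405),(175,418)],B=[(418,280),(482,268),(511,387),(436,394)],C=[(152,433),(231,432),(228,594),(136,592)]).items():
    c=np.array([P(*p,z) for p,z in zip(q,[.024,.024,0,0])])[:,:2]
    print(n,c.mean(0).round(4),'len',np.linalg.norm(c[0]-c[3]),np.linalg.norm(c[1]-c[2]),'wid',np.linalg.norm(c[0]-c[1]),np.linalg.norm(c[2]-c[3]),'yaw',np.degrees(np.arctan2(*((c[0]+c[1]-c[2]-c[3])[::-1]))))
print('rim',P(86,120,.068),P(392,100,.068),'bot',P(88,182,0),P(394,162,0))
print('step front bottom',P(190,262,0),P(298,260,0),'top',P(190,236,.04),P(298,236,.04))
print('wrist: case corner',onz(w,282,98,.068),'step',onz(w,205,208,.04), onz(w,202,100,.04))
for uv in[(333,285),(440,236),(371,355)]:print('scene rim',onz(s,*uv,.068))
# bail tab and rod triangulation
def tri(a,ua,b,ub):
    c1,d1=ray(a,*ua);c2,d2=ray(b,*ub)
    t=np.linalg.lstsq(np.c_[d1,-d2],c2-c1,rcond=None)[0]
    p,q=c1+t[0]*d1,c2+t[1]*d2
    return ((p+q)/2).round(4),np.linalg.norm(p-q).round(4)
print('tab',tri(f,(200+243/3,135+232/3),w,(157,240)))
print('rod',tri(f,(200+242/3,135+211/3),w,(153,226)))
print('tip',tri(f,(200+236/3,135+70/3),w,(73,143)))
print('mug',onz(w,372,246,.09))
E
```

```text
A [ 0.4386 -0.1733] len 0.10166399463058302 0.10477214887726968 wid 0.05060493649201697 0.051906891804929765 yaw 101.78812524244212
B [ 0.6436 -0.1748] len 0.10240849370225895 0.11052541386288305 wid 0.05417553436354303 0.05634353412565523 yaw 88.95735652604871
C [ 0.4325 -0.3202] len 0.10939831258693673 0.11176583816844439 wid 0.05409871359980712 0.05730322643201407 yaw 85.26552468350181
rim [0.35020593 0.08238344 0.068     ] [0.62716862 0.07884589 0.068     ] bot [0.34215909 0.08353494 0.        ] [0.62963085 0.0776507  0.        ]
step front bottom [ 0.43564269 -0.04833241  0.        ] [ 0.52669643 -0.0578702   0.        ] top [ 0.43920715 -0.06461274  0.04      ] [ 0.52665159 -0.076434    0.04      ]
wrist: case corner [0.63839489 0.07785941 0.068     ] step [ 0.539106   -0.04656523  0.04      ] [0.55050713 0.07551199 0.04      ]
scene rim [0.64057324 0.09865987 0.068     ]
scene rim [0.3619335  0.09541304 0.068     ]
scene rim [0.64890583 0.25692698 0.068     ]
tab (array([ 0.4829, -0.0824,  0.0524]), np.float64(0.0007))
rod (array([ 0.4839, -0.0618,  0.0578]), np.float64(0.0004))
tip (array([0.4843, 0.0433, 0.133 ]), np.float64(0.0099))
mug [ 0.72987647 -0.07006132  0.09      ]
```

```bash
python3 - <<'E'
from h import *
w=grab('wrist')
for uv,z in [((276,251),.024),((318,251),.024),((277,319),.024),((317,319),.024),((114,249),.024),((152,243),.024),((380,279),0),((365,345),0)]: print(uv,onz(w,*uv,z).round(4))
s=grab('side')
a=cv2.cvtColor(w['pixels'],cv2.COLOR_RGB2HSV)
for n,(u,v) in dict(label=(298,300),shadowB=(298,270),table=(240,230),shadowtable=(245,265),tab=(480,150)).items(): print(n,a[v,u],w['pixels'][v,u])
E
```

```text
(276, 251) [ 0.6183 -0.1128  0.024 ]
(318, 251) [ 0.6731 -0.1128  0.024 ]
(277, 319) [ 0.6149 -0.2212  0.024 ]
(317, 319) [ 0.6716 -0.2212  0.024 ]
(114, 249) [ 0.4075 -0.1099  0.024 ]
(152, 243) [ 0.4585 -0.1012  0.024 ]
(380, 279) [ 0.7623 -0.1714  0.    ]
(365, 345) [ 0.7465 -0.2917  0.    ]
label [ 22  15 191] [191 188 180]
shadowB [ 23  19 123] [123 121 114]
table [ 18  12 106] [106 104 101]
shadowtable [23 12 84] [84 83 80]
tab [ 20  10 152] [152 150 146]
```

>>> send_rows --pt "1 -0.8 -0.2 0.3 0 0 0" --pt "1 -1 -0.2 0.3 0 0 0" --pt "1 -1 -0.2 0.3 0 0 0" --pt "1 -1 -0.2 0.3 0 0 0" --pt "1 -1 -0.2 0.3 0 0 0" --pt "1 -1 -0.2 0.3 0 0 0" --pt "1 -1 -0.2 0.3 0 0 0"

```text
clock: 0.98
tcp_pos: [0.6453, -0.1493, 0.1974]
orientation: [-2.221, -2.221, -0.001]
contact_force: [0.4, 0.5, -0.1]
grip_width: 0.0853
```

>>> send_rows --pt "1 -0.15 0 0 0 0 0" --pt "1 -0.15 0 0.5 0 0 0" --pt "1 -0.15 0 1 0 0 0" --pt "1 -0.15 0 1 0 0 0" --pt "1 -0.15 0 1 0 0 0" --pt "1 -0.15 0 1 0 0 0"

```text
clock: 1.48
tcp_pos: [0.6416, -0.1686, 0.0414]
orientation: [-2.211, -2.219, 0.007]
contact_force: [-2.3, -0.6, -1.0]
grip_width: 0.0852
```

>>> send_rows --pt "1 0 0 0.2 0 0 0" --pt "1 0 0 0.2 0 0 0" --pt "0 0 0 0.2 0 0 0" --pt "0 0 0 0.2 0 0 0" --pt "0 0 0 0.2 0 0 0" --pt "0 0 0 0.2 0 0 0" --pt "0 0 0 0.2 0 0 0" --pt "0 0 0 0.2 0 0 0" --pt "0 0 0 0.2 0 0 0" --pt "0 0 0 0.2 0 0 0" --squeeze 60

```text
clock: 2.32
tcp_pos: [0.6471, -0.1725, 0.0203]
orientation: [2.219, 2.219, 0.004]
contact_force: [-0.6, 1.3, 7.2]
grip_width: 0.0539
```

>>> send_rows --pt "0 0 0 -0.3 0 0 0" --pt "0 0 0 -0.7 0 0 0" --pt "0 0.3 0 -1 0 0 0" --pt "0 0.6 0 -1 0 0 0" --pt "0 0.9 0 -1 0 0 0" --pt "0 1 0 -1 0 0 0" --pt "0 1 0 -1 0 0 0" --pt "0 1 0 -1 0 0 0"

```text
clock: 2.98
tcp_pos: [0.6455, -0.0161, 0.1691]
orientation: [-2.212, -2.23, -0.006]
contact_force: [1.1, -0.9, -1.8]
grip_width: 0.0542
```

>>> send_rows --pt "0 0.3 -0.2 0 0 0 0" --pt "0 0.6 -0.5 0 0 0 0" --pt "0 0.8 -0.53 0 0 0 0" --pt "0 1 -0.53 0 0 0 0" --pt "0 1 -0.53 0 0 0 0" --pt "0 1 -0.53 0 0 0 0" --pt "0 1 -0.53 0 0 0 0"

```text
clock: 3.57
tcp_pos: [0.5657, 0.1272, 0.1678]
orientation: [2.22, 2.222, 0.001]
contact_force: [-0.2, 0.3, -2.6]
grip_width: 0.0543
```

```bash
python3 - <<'E'
from h import *
print(r.get_obs()['tcp_pos'],r.get_obs()['grip_width'])
w=grab('wrist','w2')
E
```

```text
[0.5657394  0.12718316 0.16783127] 0.05428149055920011
```

View pics/w2.png

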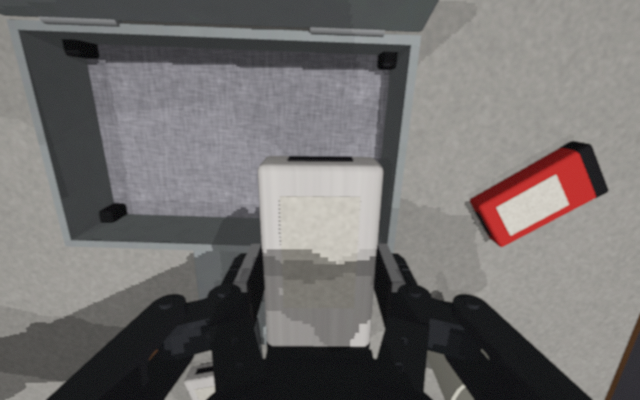

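The drive is held squarely, label up, and the case interior is visible. Rim corners are at (18,24), (419,36) and (70,245).

```bash
python3 - <<'E'
from h import *
w=grab('wrist')
for uv in[(17,24),(419,34),(69,245),(195,247)]:print(uv,onz(w,*uv,.068).round(4))
print('drive far top edge',onz(w,262,162,.168-.02+.02),)
E
```

```text
(17, 24) [0.3603 0.2528 0.068 ]
(419, 34) [0.6347 0.2464 0.068 ]
(69, 245) [0.3514 0.0849 0.068 ]
(195, 247) [0.4591 0.0827 0.068 ]
drive far top edge [0.54032873 0.17876526 0.168     ]
```

>>> send_rows --pt "0 0.15 0 0 0 0 0" --pt "0 0.15 0 0.3 0 0 0" --pt "0 0.15 0 0.6 0 0 0" --pt "0 0.15 0 0.8 0 0 0" --pt "0 0.15 0 0.9 0 0 0" --pt "0 0.15 0 0.93 0 0 0" --pt "0 0.15 0 0.93 0 0 0" --pt "0 0.15 0 0.93 0 0 0" --pt "0.8 0.15 0 0.93 0 0 0" --pt "0.8 0.15 0 0.93 0 0 0" --pt "0.8 0.15 0 0.93 0 0 0" --pt "0.8 0.15 0 0.93 0 0 0"

```text
clock: 4.67
tcp_pos: [0.566, 0.1499, 0.0282]
orientation: [2.221, 2.221, 0.001]
contact_force: [0.1, -0.6, 0.4]
grip_width: 0.0682
```

>>> send_rows --pt "0.8 0 0 -0.2 0 0 0" --pt "0.8 0 0 -0.6 0 0 0" --pt "1 0 0 -1 0 0 0" --pt "1 -0.2 0 -1 0 0 0" --pt "1 -0.5 0 -1 0 0 0" --pt "1 -0.8 0 -1 0 0 0" --pt "1 -1 0 -1 0 0 0" --pt "1 -1 0 -1 0 0 0" --pt "1 -1 0 -1 0 0 0"

```text
clock: 5.42
tcp_pos: [0.5654, -0.0036, 0.1782]
orientation: [2.227, 2.214, -0.0]
contact_force: [0.4, 1.5, -0.0]
grip_width: 0.0855
```

>>> send_rows --pt "1 -0.2 -0.2 0 0 0 0" --pt "1 -0.5 -0.5 0 0 0 0" --pt "1 -0.8 -0.8 0 0 0 0" --pt "1 -0.95 -0.87 0 0 0 0" --pt "1 -0.95 -0.87 0 0 0 0" --pt "1 -0.95 -0.87 0 0 0 0" --pt "1 -0.95 -0.87 0 0 0 0"

```text
clock: 6.0
tcp_pos: [0.4347, -0.1424, 0.1781]
orientation: [2.223, 2.22, 0.001]
contact_force: [-0.4, 1.2, 0.8]
grip_width: 0.0856
```

```bash
python3 - <<'E'
from h import *
print(r.get_obs()['tcp_pos'],r.get_obs()['grip_width'])
w=grab('wrist','w3');f=grab('side','d3')
cv2.imwrite('pics/m3.png',np.vstack([w['pixels'][:,:,::-1][60:400],cv2.resize(f['pixels'][:,:,::-1][120:340,200:440],(640,587))])[:600*2:1] if 0 else np.hstack([cv2.resize(w['pixels'][:,:,::-1],(480,300)),cv2.resize(f['pixels'][:,:,::-1][125:335,200:440],(320,280))[:,:].copy() if 0 else cv2.resize(f['pixels'][:,:,::-1][125:350,200:440],(320,300))]))
E
```

```text
[ 0.43472821 -0.14244014  0.17806928] 0.08558684099327463
```

View pics/m3.png

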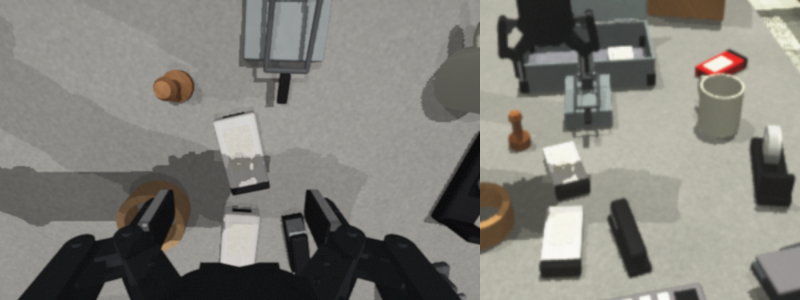

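Drive 1 lies in the case; drives A at (242,150) and C at (238,235) are visible in the left panel. Measuring A:

```bash
python3 - <<'E'
from h import *
w=grab('wrist')
c=np.array([onz(w,x*4/3,y*4/3,.024) for x,y in[(215,120),(251,112),(269,183),(231,191)]])[:,:2]
print(c.round(4),c.mean(0),np.linalg.norm(c[0]-c[3]),np.linalg.norm(c[1]-c[2]),np.linalg.norm(c[0]-c[1]),np.linalg.norm(c[2]-c[3]))
d=c[0]+c[1]-c[2]-c[3];print(np.degrees(np.arctan2(d[1],d[0])))
for x,y in[(157,212),(165,85)]:print(onz(w,x*4/3,y*4/3,.045))
E
```

```text
[[ 0.4049 -0.1196]
 [ 0.4509 -0.1092]
 [ 0.4782 -0.2097]
 [ 0.4245 -0.2225]] [ 0.43959703 -0.16526102] 0.10471406067337674 0.10409068428135647 0.04719504221744665 0.05521163252459679
102.9967404920419
[ 0.32380409 -0.2431212   0.045     ]
[ 0.3516909  -0.07508631  0.045     ]
```

>>> send_rows --pt "1 -0.17 0.04 0 0 0 -0.035" --pt "1 -0.17 0.04 0.2 0 0 -0.07" --pt "1 -0.17 0.04 0.5 0 0 -0.07" --pt "1 -0.17 0.04 0.8 0 0 -0.07" --pt "1 -0.17 0.04 0.95 0 0 -0.07" --pt "1 -0.17 0.04 0.95 0 0 -0.07" --pt "1 -0.17 0.04 0.95 0 0 -0.07"

```text
clock: 6.73
tcp_pos: [0.4409, -0.1666, 0.0343]
orientation: [-1.959, -2.451, 0.002]
contact_force: [-0.0, -0.2, 0.2]
grip_width: 0.0853
```

>>> send_rows --pt "1 0 0 0.12 0 0 0" --pt "1 0 0 0.12 0 0 0" --pt "0 0 0 0.12 0 0 0" --pt "0 0 0 0.12 0 0 0" --pt "0 0 0 0.12 0 0 0" --pt "0 0 0 0.12 0 0 0" --pt "0 0 0 0.12 0 0 0" --pt "0 0 0 0.12 0 0 0" --pt "0 0 0 0.12 0 0 0"

```text
clock: 7.48
tcp_pos: [0.442, -0.1682, 0.0192]
orientation: [1.963, 2.45, 0.002]
contact_force: [-2.6, 0.2, 10.5]
grip_width: 0.0542
```

>>> send_rows --pt "0 0 0 -0.2 0 0 0" --pt "0 0 0 -0.5 0 0 0" --pt "0 0 0 -0.8 0 0 0.035" --pt "0 0 0 -1 0 0 0.07" --pt "0 0 0 -1 0 0 0.07" --pt "0 0 0 -1 0 0 0.07" --pt "0 0 0 -1 0 0 0.07"

```text
clock: 8.07
tcp_pos: [0.4405, -0.1677, 0.1674]
orientation: [2.22, 2.223, 0.0]
contact_force: [0.2, -0.0, -1.6]
grip_width: 0.0542
```

>>> send_rows --pt "0 0.2 0 -0.2 0 0 0" --pt "0 0.5 0.05 -0.3 0 0 0" --pt "0 0.8 0.09 -0.3 0 0 0" --pt "0 1 0.09 -0.3 0 0 0" --pt "0 1 0.09 -0.3 0 0 0" --pt "0 1 0.09 -0.3 0 0 0" --pt "0 1 0.09 -0.3 0 0 0"

```text
clock: 8.65
tcp_pos: [0.4533, -0.0185, 0.2108]
orientation: [-2.219, -2.221, 0.005]
contact_force: [0.2, 0.1, -0.7]
grip_width: 0.0548
```

>>> send_rows --pt "0 0.2 0 0 0 0 0" --pt "0 0.5 0 0 0 0 0" --pt "0 0.8 0 0 0 0 0" --pt "0 1 0 0 0 0 0" --pt "0 1 0 0 0 0 0" --pt "0 1 0 0 0 0 0" --pt "0 1 0 0 0 0 0"

```text
clock: 9.23
tcp_pos: [0.4543, 0.1299, 0.2114]
orientation: [-2.224, -2.219, 0.004]
contact_force: [0.2, -1.1, -2.0]
grip_width: 0.0545
```

>>> send_rows --pt "0 0.14 0 0.3 0 0 0" --pt "0 0.14 0 0.6 0 0 0" --pt "0 0.14 0 0.9 0 0 0" --pt "0 0.14 0 1 0 0 0" --pt "0 0.14 0 1 0 0 0" --pt "0 0.14 0 1 0 0 0"

```text
clock: 9.73
tcp_pos: [0.4538, 0.1504, 0.0614]
orientation: [-2.224, -2.218, 0.007]
contact_force: [0.2, -0.1, -1.5]
grip_width: 0.0548
```

>>> send_rows --pt "0 0 0 0.15 0 0 0" --pt "0 0 0 0.22 0 0 0" --pt "0 0 0 0.22 0 0 0" --pt "0 0 0 0.22 0 0 0" --pt "0.8 0 0 0.22 0 0 0" --pt "0.8 0 0 0.22 0 0 0" --pt "0.8 0 0 0.22 0 0 0" --pt "0.8 0 0 -0.1 0 0 0" --pt "0.8 0 0 -0.4 0 0 0" --pt "0.8 0 0 -0.7 0 0 0" --pt "1 0 0 -1 0 0 0" --pt "1 0 0 -1 0 0 0" --pt "1 0 0 -1 0 0 0"

```text
clock: 10.82
tcp_pos: [0.4572, 0.1542, 0.2177]
orientation: [2.219, 2.219, 0.015]
contact_force: [-0.3, 0.2, 0.6]
grip_width: 0.0856
```

>>> send_rows --pt "1 -0.2 0 0 0 0 0" --pt "1 -0.5 0 0 0 0 0" --pt "1 -0.8 0 0 0 0 0" --pt "1 -1 0 0 0 0 0" --pt "1 -1 0 0 0 0 0" --pt "1 -1 0 0 0 0 0"

```text
clock: 11.32
tcp_pos: [0.4538, 0.0009, 0.2118]
orientation: [-2.227, -2.216, 0.002]
contact_force: [-0.1, 0.8, 0.0]
grip_width: 0.0855
```

>>> send_rows --pt "1 -0.2 0 0 0 0 0" --pt "1 -0.5 0 0 0 0 0" --pt "1 -0.8 0 0 0 0 0" --pt "1 -1 -0.1 0 0 0 0" --pt "1 -1 -0.13 0 0 0 0" --pt "1 -1 -0.13 0 0 0 0"

```text
clock: 11.82
tcp_pos: [0.4337, -0.1476, 0.2117]
orientation: [-2.224, -2.217, 0.001]
contact_force: [-0.0, 1.3, 0.1]
grip_width: 0.0855
```

>>> send_rows --pt "1 -0.3 0 0 0 0 0" --pt "1 -0.6 0 0 0 0 0" --pt "1 -0.87 0 0 0 0 0" --pt "1 -0.87 0 0 0 0 0" --pt "1 -0.87 0 0 0 0 0" --pt "1 -0.87 0 0 0 0 0"

```text
clock: 12.32
tcp_pos: [0.436, -0.2751, 0.2117]
orientation: [-2.218, -2.223, -0.001]
contact_force: [0.2, 0.2, 0.2]
grip_width: 0.0853
```

```bash
python3 - <<'E'
from h import *
print(r.get_obs()['tcp_pos'],r.get_obs()['grip_width'])
w=grab('wrist','w4');f=grab('side','d4')
cv2.imwrite('pics/m4.png',np.hstack([cv2.resize(w['pixels'][:,:,::-1],(480,300)),cv2.resize(f['pixels'][:,:,::-1][125:350,200:440],(320,300))]))
E
```

```text
[ 0.43598638 -0.27512794  0.21171821] 0.08533745543545436
```

View pics/m4.png

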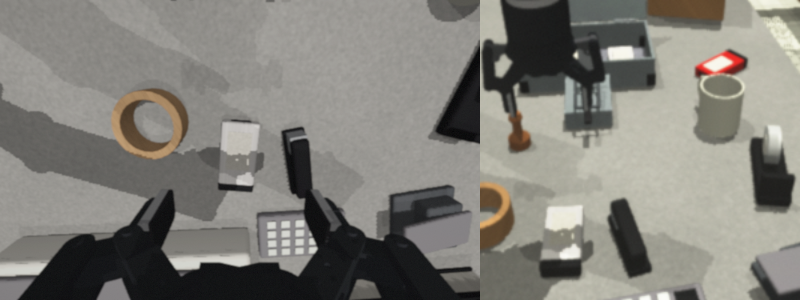

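Only drive C remains, at (239,155) in the left panel, between the tape roll (150,123) and the stapler (297,160).

```bash
python3 - <<'E'
from h import *
w=grab('wrist')
c=np.array([onz(w,x*4/3,y*4/3,.024) for x,y in[(222,121),(259.5,122),(254,190),(218,188)]])[:,:2]
print(c.round(4),c.mean(0),np.linalg.norm(c[0]-c[3]),np.linalg.norm(c[1]-c[2]),np.linalg.norm(c[0]-c[1]),np.linalg.norm(c[2]-c[3]))
d=c[0]+c[1]-c[2]-c[3];print(np.degrees(np.arctan2(d[1],d[0])))
for x,y,z in[(282,131,0.045),(291,196,.0),(292,196,.045),(281,131,0)]:print('stapler left',onz(w,x*4/3,y*4/3,z))
print('tape right',onz(w,189*4/3,125*4/3,.045),onz(w,184*4/3,143*4/3,0))
E
```

```text
[[ 0.4107 -0.2617]
 [ 0.4647 -0.2629]
 [ 0.4595 -0.3732]
 [ 0.4022 -0.3699]] [ 0.43424949 -0.31692721] 0.10856153976718845 0.11044934263598767 0.05399682197229029 0.057381233707358294
86.42403021767086
stapler left [ 0.49379487 -0.27068789  0.045     ]
stapler left [ 0.5255815  -0.39813651  0.        ]
stapler left [ 0.5152553  -0.37133348  0.045     ]
stapler left [ 0.50105336 -0.28234732  0.        ]
tape right [ 0.36756617 -0.26286804  0.045     ] [ 0.34749727 -0.30274797  0.        ]
```

>>> send_rows --pt "0.9 -0.2 -0.015 0.1 0 0 0.02" --pt "0.9 -0.34 -0.015 0.3 0 0 0.02" --pt "0.9 -0.34 -0.015 0.6 0 0 0.02" --pt "0.9 -0.34 -0.015 0.9 0 0 0.02" --pt "0.9 -0.34 -0.015 0.95 0 0 0.02" --pt "0.9 -0.34 -0.015 0.95 0 0 0.02" --pt "0.9 -0.34 -0.015 0.95 0 0 0.02" --pt "0.9 -0.34 -0.015 0.95 0 0 0.02"

```text
clock: 13.13
tcp_pos: [0.4342, -0.3283, 0.0713]
orientation: [2.287, 2.15, 0.002]
contact_force: [0.2, 0.3, -0.4]
grip_width: 0.0767
```

>>> send_rows --pt "0.9 0 0 0.2 0 0 0" --pt "0.9 0 0 0.34 0 0 0" --pt "0.9 0 0 0.34 0 0 0" --pt "0 0 0 0.34 0 0 0" --pt "0 0 0 0.34 0 0 0" --pt "0 0 0 0.34 0 0 0" --pt "0 0 0 0.34 0 0 0" --pt "0 0 0 0.34 0 0 0" --pt "0 0 0 0.34 0 0 0" --pt "0 0 0 0.34 0 0 0"

```text
clock: 13.97
tcp_pos: [0.4342, -0.3293, 0.0212]
orientation: [2.288, 2.148, 0.002]
contact_force: [-0.8, 1.6, 7.6]
grip_width: 0.0542
```

>>> send_rows --pt "0 0 0 -0.2 0 0 0" --pt "0 0 0 -0.5 0 0 0" --pt "0 0 0 -0.8 0 0 -0.02" --pt "0 0 0 -1 0 0 -0.02" --pt "0 0 0 -1 0 0 -0.02" --pt "0 0 0 -1 0 0 -0.02"

```text
clock: 14.47
tcp_pos: [0.4343, -0.3295, 0.1722]
orientation: [2.217, 2.216, 0.004]
contact_force: [-0.5, 0.3, -2.7]
grip_width: 0.0542
```

>>> send_rows --pt "0 0.2 0.1 -0.2 0 0 0" --pt "0 0.5 0.4 -0.3 0 0 0" --pt "0 0.8 0.7 -0.3 0 0 0" --pt "0 1 0.88 -0.3 0 0 0" --pt "0 1 0.88 -0.3 0 0 0" --pt "0 1 0.88 -0.3 0 0 0" --pt "0 1 0.88 -0.3 0 0 0"

```text
clock: 15.05
tcp_pos: [0.5663, -0.174, 0.2122]
orientation: [-2.212, -2.227, -0.0]
contact_force: [-0.6, -1.3, -2.4]
grip_width: 0.0546
```

>>> send_rows --pt "0 0.2 0 0 0 0 0" --pt "0 0.5 0 0 0 0 0" --pt "0 0.8 0 0 0 0 0" --pt "0 1 0 0 0 0 0" --pt "0 1 0 0 0 0 0" --pt "0 1 0 0 0 0 0"

```text
clock: 15.55
tcp_pos: [0.5635, -0.0265, 0.2126]
orientation: [-2.215, -2.225, 0.002]
contact_force: [-0.3, -1.0, -1.9]
grip_width: 0.0542
```

>>> send_rows --pt "0 0.2 0 0 0 0 0" --pt "0 0.5 0 0 0 0 0" --pt "0 0.8 0 0 0 0 0" --pt "0 1 0 0 0 0 0" --pt "0 1 0 0 0 0 0" --pt "0 1 0 0 0 0 0" --pt "0 1 0 0 0 0 0"

```text
clock: 16.13
tcp_pos: [0.5646, 0.1188, 0.213]
orientation: [2.224, 2.218, -0.004]
contact_force: [0.5, -0.6, -1.3]
grip_width: 0.0541
```

```bash
python3 - <<'E'
from h import *
print(r.get_obs()['tcp_pos'],r.get_obs()['grip_width'])
w=grab('wrist','w5');f=grab('scene','s5')
cv2.imwrite('pics/m5.png',np.hstack([cv2.resize(w['pixels'][:,:,::-1],(480,300)),cv2.resize(f['pixels'][:,:,::-1][190:390,310:523],(320,300))]))
E
```

```text
[0.56455395 0.1187734  0.21298307] 0.05412125592557894
```

View pics/m5.png

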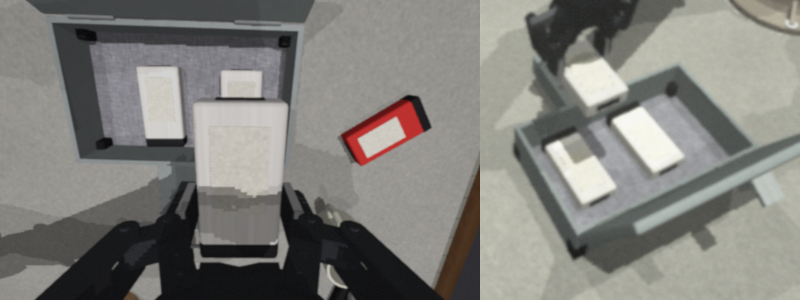

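Both drives lie flat in the case and the third is held above it. I'll stack it on the right-hand one.

>>> send_rows --pt "0 0.17 0 0.2 0 0 0" --pt "0 0.17 0 0.5 0 0 0" --pt "0 0.17 0 0.8 0 0 0" --pt "0 0.17 0 0.95 0 0 0" --pt "0 0.17 0 1 0 0 0" --pt "0 0.17 0 1 0 0 0"

```text
clock: 16.73
tcp_pos: [0.5634, 0.1446, 0.0617]
orientation: [-2.223, -2.218, 0.008]
contact_force: [0.3, 0.2, -2.2]
grip_width: 0.0541
```

>>> send_rows --pt "0 0 0 0.05 0 0 0" --pt "0 0 0 0.065 0 0 0" --pt "0 0 0 0.065 0 0 0" --pt "0.8 0 0 0.065 0 0 0" --pt "0.8 0 0 0.065 0 0 0" --pt "0.8 0 0 0.065 0 0 0" --pt "0.8 0 0 -0.1 0 0 0" --pt "0.8 0 0 -0.4 0 0 0" --pt "0.8 0 0 -0.7 0 0 0" --pt "0.8 0 0 -1 0 0 0" --pt "0.8 0 0 -1 0 0 0"

```text
clock: 17.65
tcp_pos: [0.5683, 0.1481, 0.2217]
orientation: [2.218, 2.218, 0.017]
contact_force: [0.5, -0.7, 0.3]
grip_width: 0.0682
```

>>> send_rows --pt "0.8 -0.3 0 0 0 0 0" --pt "0.8 -0.6 0 0 0 0 0" --pt "0.8 -0.9 0 0 0 0 0" --pt "0.8 -0.9 0 0 0 0 0" --pt "0.8 -0.9 0 0 0 0 0"

```text
clock: 18.07
tcp_pos: [0.5647, 0.0067, 0.2144]
orientation: [2.229, 2.211, -0.001]
contact_force: [0.1, -0.3, 0.0]
grip_width: 0.0682
```

```bash
python3 - <<'E'
from h import *
print(r.get_obs()['tcp_pos'],r.get_obs()['grip_width'])
w=grab('wrist','w6');f=grab('scene','s6');d=grab('side','d6')
cv2.imwrite('pics/m6.png',np.hstack([cv2.resize(w['pixels'][:,:,::-1],(480,300)),cv2.resize(f['pixels'][:,:,::-1][190:390,310:523],(320,300))]))
E
```

```text
[0.56473073 0.00667529 0.21441941] 0.06817260770186825
```

View pics/m6.png

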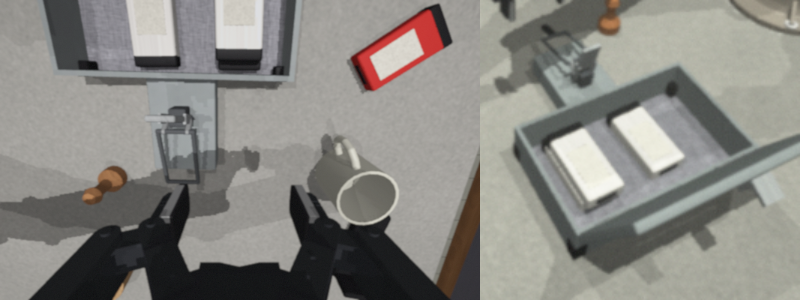

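>>> send_rows --pt "0 0 0 -0.3 0 0 0" --pt "0 0 0 -0.57 0 0 0" --pt "0 0.3 0 -0.6 0 0 0" --pt "0 0.6 0 -0.6 0 0 0" --pt "0 0.9 0 -0.6 0 0 0" --pt "0 1 0 -0.6 0 0 0" --pt "0 1 0 -0.6 0 0 0" --pt "0 1 0 -0.6 0 0 0"

```text
clock: 18.88
tcp_pos: [0.5638, 0.1661, 0.3035]
orientation: [-2.213, -2.229, -0.0]
contact_force: [-0.2, -0.9, 0.6]
grip_width: 0.0
```

>>> send_rows --pt "0 0.3 0 0 0 0 0" --pt "0 0.6 0 0 0 0 0" --pt "0 0.9 0 0 0 0 0" --pt "0 1 0 0 0 0 0" --pt "0 1 0 0 0 0 0" --pt "0 1 0 0 0 0 0"

```text
clock: 19.38
tcp_pos: [0.5642, 0.3131, 0.3033]
orientation: [-2.218, -2.224, 0.001]
contact_force: [0.4, -1.0, 0.1]
grip_width: 0.0
```

>>> send_rows --pt "0 0.3 0 0 0 0 0" --pt "0 0.6 0 0 0 0 0" --pt "0 0.7 0 0 0 0 0" --pt "0 0.7 0 0 0 0 0" --pt "0 0.7 0 0 0 0 0" --pt "0 0.7 0 0.3 0 0 0" --pt "0 0.7 0 0.6 0 0 0" --pt "0 0.7 0 0.6 0 0 0" --pt "0 0.7 0 0.6 0 0 0"

```text
clock: 20.13
tcp_pos: [0.5644, 0.4127, 0.2109]
orientation: [2.224, 2.217, -0.012]
contact_force: [-1.0, 0.3, -0.3]
grip_width: 0.0002
```

>>> send_rows --pt "0 -0.15 0 0 0 0 0" --pt "0 -0.3 0 0 0 0 0" --pt "0 -0.4 0 0 0 0 0" --pt "0 -0.5 0 0 0 0 0" --pt "0 -0.6 0 0 0 0 0" --pt "0 -0.7 0 0 0 0 0" --pt "0 -0.8 0 0 0 0 0" --pt "0 -0.9 0 0 0 0 0" --pt "0 -1 0 0 0 0 0" --pt "0 -1 0 0 0 0 0"

```text
clock: 20.97
tcp_pos: [0.5661, 0.2637, 0.2161]
orientation: [2.223, 2.217, 0.003]
contact_force: [0.4, -1.3, -0.7]
grip_width: -0.0001
```

>>> send_rows --pt "0 -0.07 0 0 0 0 0" --pt "0 -0.14 0 0 0 0 0" --pt "0 -0.21 0 0 0 0 0" --pt "0 -0.28 0 0 0 0 0" --pt "0 -0.35 0 0 0 0 0" --pt "0 -0.42 0 0 0 0 0" --pt "0 -0.47 0 0 0 0 0" --pt "0 -0.47 0 0 0 0 0" --pt "0 -0.47 0 0 0 0 0" --pt "0 -0.47 0 0 0 0 0" --pt "0 -0.47 0 0 0 0 0" --pt "0 -0.47 0 0 0 0 0"

```text
clock: 21.97
tcp_pos: [0.5646, 0.1974, 0.2138]
orientation: [-2.22, -2.223, -0.0]
contact_force: [-0.3, -0.1, 0.5]
grip_width: -0.0001
```

```bash
python3 - <<'E'
from h import *
f=grab('scene','s7');d=grab('side','d7')
cv2.imwrite('pics/m7.png',np.hstack([cv2.resize(d['pixels'][:,:,::-1][80:280,180:390],(400,380)),cv2.resize(f['pixels'][:,:,::-1][190:390,310:520],(400,380))]))
E
```

```text
(no output)
```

View pics/m7.png

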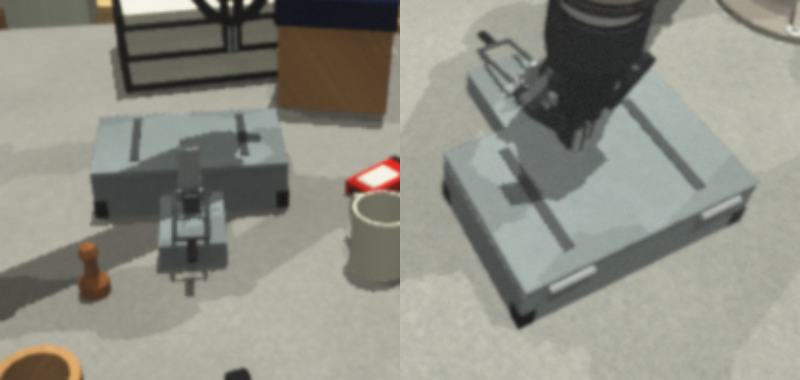

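The lid is shut. The bail tab shows at (192,248) in the left panel and (486,38) in the right. My first bail estimate seemed too low, so I'll triangulate again across views.

```bash
cat >> h.py <<'E'
def tri(obs):
    A=[];b=[]
    for f,uv in obs:
        c,d=ray(f,*uv);d=d/np.linalg.norm(d);M=np.eye(3)-np.outer(d,d);A.append(M);b.append(M@c)
    p=np.linalg.solve(sum(A),sum(b))
    return p.round(4),[np.linalg.norm(M@p-c).round(4) for M,c in zip(A,b)]
E
python3 - <<'E'
from h import *
f=grab('scene');d=grab('side')
sd=lambda x,y:(d,(180+x*.525,80+y/1.9))
sc=lambda x,y:(f,(310+x*.525,190+y/1.9))
print('tab c',tri([sd(192,248),sc(486,38)]))
for n,p,q in [('tab tip',(192,260),(480,33)),('rod',(192,237),(497,46))]: print(n,tri([sd(*p),sc(*q)]))
for n,p in dict(lidFL=(448,157),lidBL=(623,0),lidBR=(754,184),lidFR=(524,289)).items(): print(n,onz(f,sc(*p)[1][0],sc(*p)[1][1],.08))
for n,p in dict(FL=(93,168),FR=(288,163)).items(): print(n,onz(d,sd(*p)[1][0],sd(*p)[1][1],.08))
# predicted bail points for lever 0.1, bails
C=np.array([.492,.166]);y=np.radians(88.4);ex=np.array([np.cos(y),np.sin(y)])
def W(x,z):return np.r_[C+ex*x/1e3,z/1e3]
l=.1
B=np.array([-136,60])+22*np.array([np.cos(np.radians(120)+l),np.sin(np.radians(120)+l)])
for b in(0,.35,.7,1):
    a=np.pi-b+l;u=np.array([np.cos(a),np.sin(a)])
    for L in(81.5,101.5):
        p=W(*(B+L*u));print(b,L,p.round(3),proj(d,p).round(0),proj(f,p).round(0))
print('actual px',sd(192,248)[1],sc(486,38)[1])
E
```

```text
tab c (array([0.3457, 0.1438, 0.0808]), [np.float64(0.2066), np.float64(0.2066)])
tab tip (array([0.3409, 0.1293, 0.0737]), [np.float64(0.2114), np.float64(0.2114)])
rod (array([0.3498, 0.1616, 0.086 ]), [np.float64(0.2036), np.float64(0.2036)])
lidFL [0.24703675 0.27942927 0.08      ]
lidBL [-0.16399191  0.2110312   0.08      ]
lidBR [4.19243761e-04 4.46018336e-01 8.00000000e-02]
lidFR [0.30837645 0.41298614 0.08      ]
FL [0.35245783 0.09473788 0.08      ]
FR [0.62812009 0.07028595 0.08      ]
0 81.5 [ 0.486 -0.064  0.07 ] [[281. 202.]] [[358. 210.]]
0 101.5 [ 0.485 -0.084  0.068] [[281. 207.]] [[354. 205.]]
0.35 81.5 [ 0.486 -0.062  0.098] [[280. 192.]] [[359. 202.]]
0.35 101.5 [ 0.485 -0.081  0.103] [[280. 195.]] [[355. 196.]]
0.7 81.5 [ 0.486 -0.05   0.124] [[280. 180.]] [[362. 197.]]
0.7 101.5 [ 0.486 -0.067  0.135] [[279. 180.]] [[358. 189.]]
1 81.5 [ 0.486 -0.033  0.142] [[279. 170.]] [[366. 196.]]
1 101.5 [ 0.486 -0.046  0.157] [[279. 167.]] [[363. 187.]]
actual px (280.8, 210.5263157894737) (565.15, 210.0)
```

```bash
python3 - <<'E'
from h import *
f=grab('scene');d=grab('side')
sd=lambda x,y:(d,(180+x*.525,80+y/1.9))
sc=lambda x,y:(f,(310+(x-400)*.525,190+y/1.9))
for n,p,q in [('tab c',(192,248),(486,38)),('tab tip',(192,262),(479,33)),('rod',(192,237),(496,45))]: print(n,tri([sd(*p),sc(*q)]))
for n,p in dict(lidFL=(444,157),lidBL=(640,50),lidBR=(754,182),lidFR=(524,292)).items(): print(n,onz(f,*sc(*p)[1],.08))
a=cv2.resize(d['pixels'][:,:,::-1][140:230,245:315],(466,600),interpolation=cv2.INTER_CUBIC)
b=cv2.resize(f['pixels'][:,:,::-1][190:260,335:395],(334,390),interpolation=cv2.INTER_CUBIC)
o=np.zeros((600,800,3),np.uint8);o[:,:466]=a;o[:390,466:]=b
cv2.imwrite('pics/m8.png',o)
E
```

```text
tab c (array([ 0.4832, -0.0792,  0.0551]), [np.float64(0.0002), np.float64(0.0002)])
tab tip (array([ 0.4822, -0.0983,  0.0475]), [np.float64(0.0005), np.float64(0.0005)])
rod (array([ 0.4824, -0.0589,  0.0585]), [np.float64(0.0019), np.float64(0.0019)])
lidFL [0.63014732 0.07943511 0.08      ]
lidBL [0.33887721 0.04975807 0.08      ]
lidBR [0.35891947 0.25658703 0.08      ]
lidFR [0.63536492 0.24737601 0.08      ]
```

View pics/m8.png

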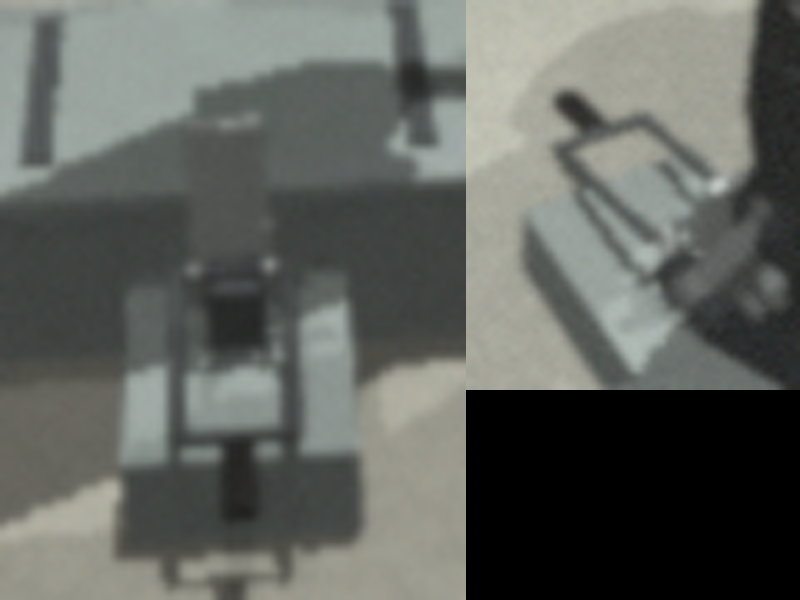

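Tab centre is about (0.483, -0.081, 0.054), which is the right radius (101 mm) from the bail pivot, though lying lower than the listed range. I'll go and pinch it.

>>> send_rows --pt "0 0 0 -0.2 0 0 0" --pt "0 -0.3 -0.2 -0.2 0 0 0" --pt "0 -0.6 -0.4 -0.2 0 0 0" --pt "0.5 -0.9 -0.54 -0.2 0 0 0" --pt "0.5 -1 -0.54 -0.2 0 0 0" --pt "0.5 -1 -0.54 -0.2 0 0 0" --pt "0.5 -1 -0.54 -0.2 0 0 0" --squeeze 20

```text
clock: 22.85
tcp_pos: [0.483, 0.0434, 0.2441]
orientation: [2.227, 2.215, -0.0]
contact_force: [0.3, 1.2, 0.9]
grip_width: 0.0428
```

>>> send_rows --pt "0.5 -0.3 0 0 0 0 0" --pt "0.5 -0.6 0 0 0 0 0" --pt "0.5 -0.86 0 0 0 0 0" --pt "0.5 -0.86 0 0 0 0 0" --pt "0.5 -0.86 0 0 0 0 0" --pt "0.5 -0.86 0 0.3 0 0 0" --pt "0.5 -0.86 0 0.6 0 0 0" --pt "0.5 -0.86 0 0.7 0 0 0" --pt "0.5 -0.86 0 0.7 0 0 0" --pt "0.5 -0.86 0 0.7 0 0 0"

```text
clock: 23.68
tcp_pos: [0.4839, -0.0804, 0.1383]
orientation: [-2.217, -2.223, 0.002]
contact_force: [0.5, -0.9, 0.5]
grip_width: 0.0426
```

```bash
python3 - <<'E'
from h import *
print(r.get_obs()['tcp_pos'],r.get_obs()['grip_width'])
w=grab('wrist','w9');d=grab('side')
cv2.imwrite('pics/m9.png',np.hstack([cv2.resize(w['pixels'][:,:,::-1],(480,300)),cv2.resize(d['pixels'][:,:,::-1][140:290,200:360],(320,300))]))
E
```

```text
[ 0.48387147 -0.08036956  0.13825154] 0.04262103513514442
```

View pics/m9.png

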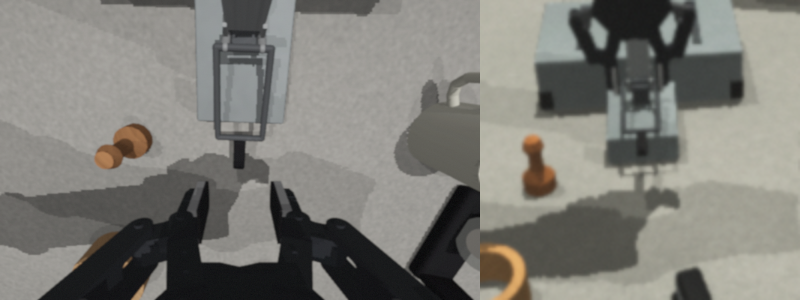

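The wrist view shows the tab at (239,154), dead ahead between the open fingers. Checking its position from this close view:

```bash
python3 - <<'E'
from h import *
w=grab('wrist')
for n,x,y in[('tab c',239,154),('rod',242,136),('tab end',239,167)]:print(n,onz(w,x*4/3,y*4/3,.054).round(4))
for n,x,y,z in[('stepFL',197,121,.04),('stepFR',286,124,.04)]:print(n,onz(w,x*4/3,y*4/3,z).round(4))
for n,x,y in[('pivL',217,44),('pivR',271,46)]:print(n,onz(w,x*4/3,y*4/3,.078).round(4))
E
```

```text
tab c [ 0.4851 -0.0814  0.054 ]
rod [ 0.4881 -0.0621  0.054 ]
tab end [ 0.4851 -0.0959  0.054 ]
stepFL [ 0.4412 -0.0499  0.04  ]
stepFR [ 0.5344 -0.053   0.04  ]
pivL [0.4676 0.02   0.078 ]
pivR [0.5102 0.0186 0.078 ]
```

>>> send_rows --pt "0.5 -0.007 0.007 0.2 0 0 0.011" --pt "0.5 -0.007 0.007 0.4 0 0 0.011" --pt "0.5 -0.007 0.007 0.53 0 0 0.011" --pt "0.5 -0.007 0.007 0.53 0 0 0.011" --pt "0 -0.007 0.007 0.53 0 0 0.011" --pt "0 -0.007 0.007 0.53 0 0 0.011" --pt "0 -0.007 0.007 0.53 0 0 0.011" --pt "0 -0.007 0.007 0.53 0 0 0.011" --pt "0 -0.007 0.007 0.53 0 0 0.011" --pt "0 -0.007 0.007 0.53 0 0 0.011"

```text
clock: 24.67
tcp_pos: [0.4845, -0.0835, 0.0599]
orientation: [-2.259, -2.183, -0.0]
contact_force: [-2.8, 0.4, 2.6]
grip_width: 0.0111
```

>>> send_rows --pt "0 -0.012 0 -0.07 0 0 0" --pt "0 -0.018 0 -0.155 0 0 0" --pt "0 -0.01 0 -0.245 0 0 0" --pt "0 0.005 0 -0.333 0 0 0" --pt "0 0.035 0 -0.418 0 0 0" --pt "0 0.074 0 -0.498 0 0 0" --pt "0 0.125 0 -0.573 0 0 0" --pt "0 0.183 0 -0.64 0 0 0" --pt "0 0.25 0 -0.7 0 0 0" --pt "0 0.326 0 -0.75 0 0 0" --pt "0 0.408 0 -0.788 0 0 0" --pt "0 0.491 0 -0.818 0 0 0" --pt "0 0.58 0 -0.837 0 0 0" --pt "0 0.669 0 -0.842 0 0 0" --pt "0 0.669 0 -0.842 0 0 0" --pt "0 0.669 0 -0.842 0 0 0"

```text
clock: 26.0
tcp_pos: [0.4884, 0.0178, 0.1871]
orientation: [2.258, 2.184, 0.001]
contact_force: [-6.0, -1.1, 5.4]
grip_width: 0.0111
```

```bash
python3 - <<'E'
from h import *
o=r.get_obs();print(o['tcp_pos'],o['grip_width'],o['contact_force'])
w=grab('scene');d=grab('side')
cv2.imwrite('pics/m10.png',np.hstack([cv2.resize(w['pixels'][:,:,::-1][150:300,290:450],(400,380)),cv2.resize(d['pixels'][:,:,::-1][90:240,200:360],(400,380))]))
E
```

```text
[0.48837328 0.01777824 0.18712917] 0.011122145225037742 [-6.03820391 -1.12142109  5.38423103]
```

View pics/m10.png

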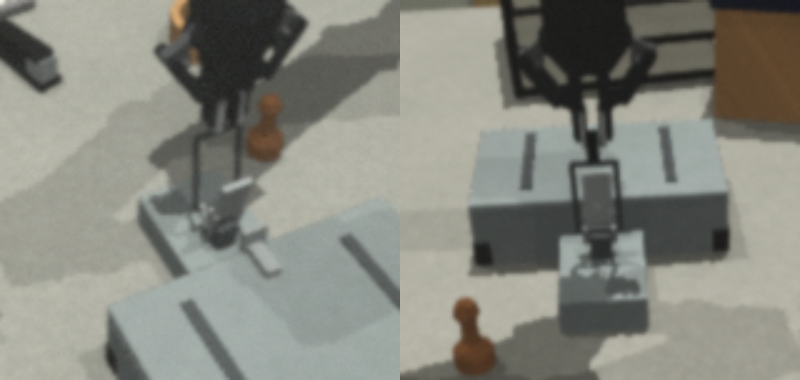

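>>> send_rows --pt "0 0.09 -0.005 0.006 0 0 0" --pt "0 0.178 -0.01 0.023 0 0 0" --pt "0 0.263 -0.01 0.052 0 0 0" --pt "0 0.344 -0.01 0.092 0 0 0" --pt "0 0.418 -0.01 0.142 0 0 0" --pt "0 0.486 -0.01 0.201 0 0 0" --pt "0 0.545 -0.01 0.269 0 0 0" --pt "0 0.595 -0.01 0.344 0 0 0" --pt "0 0.635 -0.01 0.424 0 0 0" --pt "0 0.664 -0.01 0.509 0 0 0" --pt "0 0.675 -0.01 0.56 0 0 0" --pt "0 0.675 -0.01 0.56 0 0 0" --pt "0 0.675 -0.01 0.56 0 0 0"

```text
clock: 27.18
tcp_pos: [0.4908, 0.1203, 0.1007]
orientation: [-2.257, -2.184, -0.003]
contact_force: [0.1, 7.2, -1.6]
grip_width: 0.0112
```

```bash
python3 - <<'E'
from h import *
o=r.get_obs();print(o['tcp_pos'],o['grip_width'],o['contact_force'])
w=grab('scene');d=grab('side')
cv2.imwrite('pics/m11.png',np.hstack([cv2.resize(w['pixels'][:,:,::-1][180:300,320:446],(400,380),interpolation=3),cv2.resize(d['pixels'][:,:,::-1][110:230,220:346],(400,380),interpolation=3)]))
E
```

```text
[0.49077352 0.12030864 0.10073278] 0.011237839045527812 [ 0.09473024  7.24851487 -1.60129185]
```

View pics/m11.png

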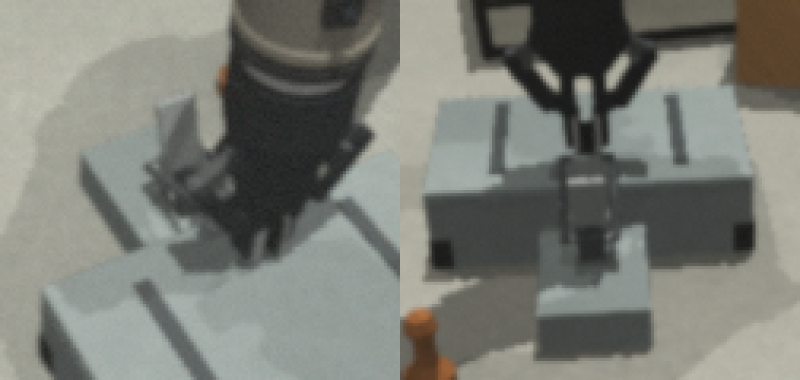

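```bash
python3 - <<'E'
from h import *
f=grab('scene');d=grab('side')
for y in(150,175):print(tri([(f,(320+178*.315,180+98*.316)),(d,(220+188*.315,110+y*.316))]))
C=np.array([.489,.165]);a=np.radians(88);ex=np.array([np.cos(a),np.sin(a)])
for l in(0,.1,.2,.4,.6,.8):
    t=np.radians(75)+l;p=np.r_[C+ex*(-.136+.072*np.cos(t)),.06+.072*np.sin(t)]
    print(l,p.round(3),((proj(f,p)-[320,180])/[.315,.316]).round(0),((proj(d,p)-[220,110])/[.315,.316]+[400,0]).round(0))
E
```

```text
(array([0.4912, 0.0203, 0.1439]), [np.float64(0.0018), np.float64(0.0018)])
(array([0.4865, 0.0091, 0.1297]), [np.float64(0.0017), np.float64(0.0017)])
0 [0.485 0.048 0.13 ] [[209. 134.]] [[582. 150.]]
0.1 [0.485 0.041 0.131] [[203. 126.]] [[582. 153.]]
0.2 [0.484 0.034 0.132] [[198. 118.]] [[582. 157.]]
0.4 [0.484 0.019 0.131] [[187. 105.]] [[582. 166.]]
0.6 [0.483 0.005 0.128] [[176.  96.]] [[582. 179.]]
0.8 [ 0.483 -0.008  0.122] [[166.  91.]] [[583. 194.]]
```

The handle has been dragged to about lever 0.55 rad. I'll release the tab, lift and look at whether the rod is behind the keeper.

>>> send_rows --pt "0.4 0 0 0 0 0 0" --pt "0.4 0 0 0 0 0 0" --pt "0.4 0 0 0 0 0 0" --pt "0.4 0 0 -0.2 0 0 0" --pt "0.4 0 0 -0.4 0 0 0" --pt "0.4 0 0 -0.6 0 0 0" --pt "0.4 -0.2 0 -0.6 0 0 0" --pt "0.4 -0.4 0 -0.6 0 0 0" --pt "0.4 -0.4 0 -0.6 0 0 0" --pt "0.4 -0.4 0 -0.6 0 0 0"

```text
clock: 28.22
tcp_pos: [0.4883, 0.0557, 0.1917]
orientation: [2.264, 2.177, -0.0]
contact_force: [-0.1, 0.6, 0.7]
grip_width: 0.0339
```

```bash
python3 - <<'E'
from h import *
o=r.get_obs();print(o['tcp_pos'],o['grip_width'],o['contact_force'])
w=grab('wrist','w12');d=grab('scene','s12');e=grab('side','d12')
cv2.imwrite('pics/m12.png',np.hstack([cv2.resize(w['pixels'][:,:,::-1][60:300,190:430],(400,400),interpolation=3),cv2.resize(d['pixels'][:,:,::-1][190:270,340:420],(400,400),interpolation=3)]))
E
```

```text
[0.48826816 0.05568916 0.19167979] 0.03389142946961522 [-0.09875675  0.63906396  0.71138087]
```

View pics/m12.png

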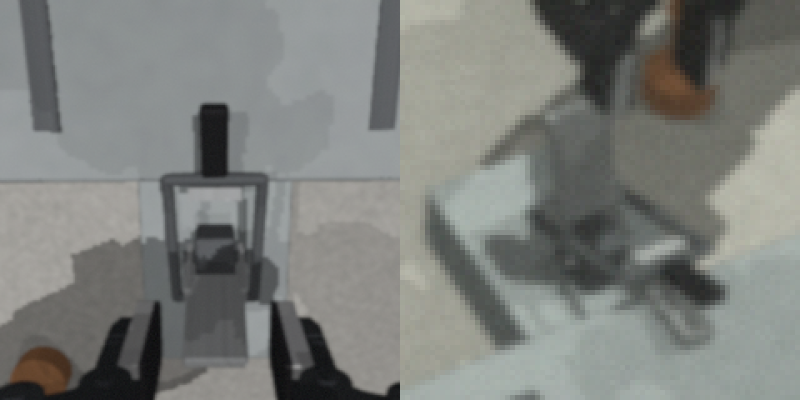

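The tab lies over the lid at (213,140) with the rod at (215,178). I'll triangulate to see whether the rod is in front of, on, or behind the tongue.

```bash
python3 - <<'E'
from h import *
w=grab('wrist');f=grab('scene');d=grab('side')
W=lambda x,y:(w,(190+x*.6,60+y*.6));S=lambda x,y:(f,(340+(x-400)*.2,190+y*.2))
print('tab tip',tri([W(214,105),S(722,290)]))
print('tab base',tri([W(214,172),S(668,266)]))
C=np.array([.489,.165]);a=np.radians(88);ex=np.array([np.cos(a),np.sin(a)]);ey=np.array([-np.sin(a),np.cos(a)])
def P(x,y,z):return np.r_[C+ex*x/1e3+ey*y/1e3,z/1e3]
for n,p in dict(ton_top_f=P(-88,12,106),ton_top_f2=P(-88,-12,106),ton_base=P(-88,12,80),tontopb=P(-82,12,106),lidedge=P(-88,60,80)).items():
    print(n,((proj(w,p)[0]-[190,60])/.6).round(0),((proj(f,p)[0]-[340,190])/.2+[400,0]).round(0))
a=cv2.resize(w['pixels'][:,:,::-1][110:210,270:370],(600,600),interpolation=3)
cv2.imwrite('pics/m13.png',a)
E
```

```text
tab tip (array([0.4896, 0.1227, 0.1264]), [np.float64(0.0), np.float64(0.0)])
tab base (array([0.4895, 0.0909, 0.1069]), [np.float64(0.0017), np.float64(0.0017)])
ton_top_f [183. 205.] [684. 235.]
ton_top_f2 [236. 205.] [636. 253.]
ton_base [186. 190.] [677. 274.]
tontopb [182. 192.] [691. 245.]
lidedge [ 90. 190.] [768. 238.]
```

View pics/m13.png

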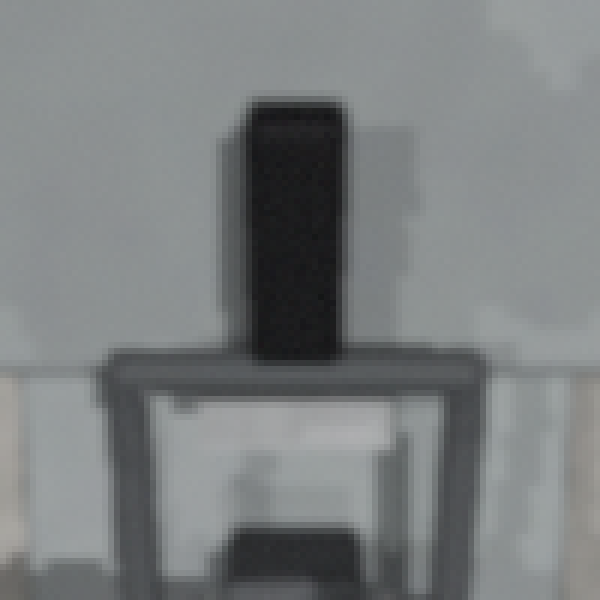

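The rod lies just at the tongue's rear top edge: the bail points 31° up, with the rod at z≈0.105. Pushing the handle back toward open should carry the rod forward and down behind the tongue.

>>> send_rows --pt "0 -0.2 0 0 0 0 0" --pt "0 -0.4 0 0 0 0 0" --pt "0 -0.67 0 0 0 0 0" --pt "0 -0.67 0 0 0 0 0" --pt "0 -0.67 0 0 0 0 0" --pt "0 -0.67 0 0.25 0 0 0" --pt "0 -0.67 0 0.5 0 0 0" --pt "0 -0.67 0 0.5 0 0 0" --pt "0 -0.6 0 0.5 0 0 0" --pt "0 -0.53 0 0.5 0 0 0" --pt "0 -0.46 0 0.5 0 0 0" --pt "0 -0.4 0 0.5 0 0 0" --pt "0 -0.34 0 0.5 0 0 0" --pt "0 -0.28 0 0.5 0 0 0" --pt "0 -0.24 0 0.5 0 0 0" --pt "0 -0.21 0 0.5 0 0 0" --pt "0 -0.21 0 0.5 0 0 0" --pt "0 -0.21 0 0.5 0 0 0"

```text
clock: 30.02
tcp_pos: [0.4868, 0.0269, 0.1164]
orientation: [-2.259, -2.183, 0.001]
contact_force: [0.2, -0.3, 0.6]
grip_width: 0.0004
```

>>> send_rows --pt "0 -0.1 0 0 0 0 0" --pt "0 -0.2 0 -0.2 0 0 0" --pt "0 -0.2 0 -0.5 0 0 0" --pt "0 0 0 -0.6 0 0 0" --pt "0 0.2 0 -0.6 0 0 0" --pt "0 0.2 0 -0.6 0 0 0" --pt "0 0.2 0 -0.6 0 0 0"

```text
clock: 30.6
tcp_pos: [0.4879, 0.0579, 0.2067]
orientation: [-2.256, -2.186, -0.001]
contact_force: [0.2, -0.6, 0.2]
grip_width: -0.0002
```

```bash
python3 - <<'E'
from h import *
o=r.get_obs();print(o['tcp_pos'],o['grip_width'],o['contact_force'])
w=grab('wrist','w14');d=grab('scene','s14')
cv2.imwrite('pics/m14.png',np.hstack([cv2.resize(w['pixels'][:,:,::-1][80:280,220:420],(400,400),interpolation=3),cv2.resize(d['pixels'][:,:,::-1][190:270,340:420],(400,400),interpolation=3)]))
E
```

```text
[0.48791668 0.05792642 0.20666653] -0.00021298660151314251 [ 0.19418827 -0.61041426  0.19206842]
```

Picture limit reached, so from here I'll use numeric checks on masks.

```bash
cat > t.py <<'E'
from h import *
def blobs(f,x0,y0,x1,y1,t=60,amin=15):
    g=f['pixels'].max(2)[y0:y1,x0:x1]
    n,l,s,c=cv2.connectedComponentsWithStats((g<t).astype(np.uint8))
    return [(s[i,0]+x0,s[i,1]+y0,s[i,2],s[i,3],s[i,4],(c[i]+[x0,y0]).round(1)) for i in range(1,n) if s[i,4]>=amin]
C=np.array([.489,.165]);a=np.radians(88);ex=np.array([np.cos(a),np.sin(a)]);ey=np.array([-np.sin(a),np.cos(a)])
def P(x,y,z):return np.r_[C+ex*x/1e3+ey*y/1e3,z/1e3]
def case(p): p=np.array(p);q=p[:2]-C;return (np.r_[q@ex,q@ey,p[2]]*1e3).round(1)
def tip(l):
    t=np.radians(75)+l;return P(-136+72*np.cos(t),0,60+72*np.sin(t))
E
python3 - <<'E'
from t import *
w=grab('wrist');f=grab('scene');d=grab('side')
for n,F,b in(('w',w,(250,60,400,230)),('s',f,(340,200,430,270)),('d',d,(250,120,320,210))):
    print(n)
    for x in blobs(F,*b):print('  ',x)
for nm,p in dict(tabc_hooked=P(-47,0,93),tab_top=P(-58,0,124)).items(): print(nm,[proj(F,p)[0].round(0) for F in(w,f,d)])
g=w['pixels'].max(2)
print('col318',list(zip(range(90,240,2),g[90:240:2,318])))
E
```

```text
w
   (np.int32(313), np.int32(96), np.int32(14), np.int32(44), np.int32(600), array([319.5, 117.5]))
   (np.int32(310), np.int32(191), np.int32(20), np.int32(7), np.int32(121), array([319.3, 193.8]))
   (np.int32(307), np.int32(203), np.int32(26), np.int32(4), np.int32(75), array([319.4, 205. ]))
   (np.int32(295), np.int32(208), np.int32(6), np.int32(19), np.int32(59), array([297.2, 218. ]))
   (np.int32(338), np.int32(219), np.int32(8), np.int32(10), np.int32(60), array([342.2, 224. ]))
   (np.int32(308), np.int32(224), np.int32(25), np.int32(6), np.int32(101), array([321.9, 226. ]))
s
   (np.int32(397), np.int32(251), np.int32(10), np.int32(12), np.int32(59), array([401.3, 256.4]))
d
   (np.int32(250), np.int32(120), np.int32(23), np.int32(11), np.int32(99), array([263.3, 125. ]))
   (np.int32(274), np.int32(120), np.int32(3), np.int32(13), np.int32(20), array([275.1, 125.4]))
   (np.int32(278), np.int32(120), np.int32(42), np.int32(11), np.int32(145), array([293.6, 122.3]))
   (np.int32(275), np.int32(179), np.int32(10), np.int32(14), np.int32(109), array([279.9, 184.9]))
tabc_ho
[... 1049 characters left out ...]
uint8(161)), (176, np.uint8(152)), (178, np.uint8(151)), (180, np.uint8(148)), (182, np.uint8(148)), (184, np.uint8(149)), (186, np.uint8(150)), (188, np.uint8(145)), (190, np.uint8(87)), (192, np.uint8(48)), (194, np.uint8(48)), (196, np.uint8(50)), (198, np.uint8(78)), (200, np.uint8(90)), (202, np.uint8(85)), (204, np.uint8(48)), (206, np.uint8(50)), (208, np.uint8(70)), (210, np.uint8(71)), (212, np.uint8(69)), (214, np.uint8(105)), (216, np.uint8(167)), (218, np.uint8(182)), (220, np.uint8(178)), (222, np.uint8(135)), (224, np.uint8(58)), (226, np.uint8(46)), (228, np.uint8(53)), (230, np.uint8(87)), (232, np.uint8(105)), (234, np.uint8(106)), (236, np.uint8(106)), (238, np.uint8(102))]
```

```bash
python3 - <<'E'
from t import *
w=grab('wrist');f=grab('scene')
p,e=tri([(w,(319.5,117.5)),(f,(401.3,256.4))]);print(p,e,case(p))
for n,q in dict(rod=P(-68,0,92),seat=P(-79,0,92),tongF=P(-88,0,106),tongB=P(-82,0,106)).items():print(n,proj(w,q)[0].round(0))
for l in(0,.05,.1,.2):print(l,tip(l).round(3),proj(w,tip(l))[0].round(0),proj(f,tip(l))[0].round(0))
g=w['pixels'].max(2)
for v in (215,220,226,232):print(v,list(g[v,290:350:2]))
E
```

```text
[0.4901 0.1191 0.0955] [np.float64(0.0001), np.float64(0.0001)] [-45.8  -2.7  95.5]
rod [316. 145.]
seat [316. 159.]
tongF [316. 173.]
tongB [316. 166.]
0 [0.485 0.048 0.13 ] [316. 219.] [386. 222.]
0.05 [0.485 0.044 0.13 ] [316. 224.] [385. 221.]
0.1 [0.485 0.041 0.131] [316. 229.] [384. 220.]
0.2 [0.484 0.034 0.132] [316. 238.] [382. 217.]
215 [np.uint8(106), np.uint8(97), np.uint8(64), np.uint8(60), np.uint8(57), np.uint8(89), np.uint8(114), np.uint8(116), np.uint8(112), np.uint8(109), np.uint8(108), np.uint8(111), np.uint8(109), np.uint8(119), np.uint8(155), np.uint8(160), np.uint8(160), np.uint8(160), np.uint8(155), np.uint8(157), np.uint8(161), np.uint8(160), np.uint8(159), np.uint8(152), np.uint8(131), np.uint8(80), np.uint8(77), np.uint8(80), np.uint8(82), np.uint8(119)]
220 [np.uint8(108), np.uint8(102), np.uint8(67), np.uint8(58), np.uint8(57), np.uint8(98), np.uint8(122), np.uint8(125), np.uint8(121), np.uint8(119), np.uint8(123), np.uint8(124), np.uint8(122), np.uint8(138), np.uint8(176), np.uint8(179), np.uint8(180), np.uint8(181), np.uint8(180), np.uint8(176), np.uint8(
[... 318 characters left out ...]
t8(63), np.uint8(60), np.uint8(50), np.uint8(49), np.uint8(48), np.uint8(52), np.uint8(51), np.uint8(49), np.uint8(50), np.uint8(56), np.uint8(83), np.uint8(84), np.uint8(57), np.uint8(47), np.uint8(50), np.uint8(48), np.uint8(73), np.uint8(88)]
232 [np.uint8(105), np.uint8(106), np.uint8(106), np.uint8(106), np.uint8(106), np.uint8(104), np.uint8(104), np.uint8(104), np.uint8(103), np.uint8(103), np.uint8(102), np.uint8(103), np.uint8(104), np.uint8(106), np.uint8(106), np.uint8(105), np.uint8(107), np.uint8(106), np.uint8(106), np.uint8(104), np.uint8(101), np.uint8(101), np.uint8(100), np.uint8(102), np.uint8(102), np.uint8(102), np.uint8(105), np.uint8(103), np.uint8(103), np.uint8(107)]
```

The tab centre triangulates to case (-46, -3, 95.5), and the rod sits just behind the tongue top, so the bail is over and behind the keeper. Next I'll pinch the tab low and draw it toward -x. The rod then seats against the tongue while the lever is carried to about 0.7.

>>> send_rows --pt "0.4 0.2 0 0 0 0 0" --pt "0.4 0.407 0 0 0 0 0" --pt "0.4 0.407 0 0 0 0 0" --pt "0.4 0.407 0 0 0 0 0" --pt "0.4 0.407 0 0.25 0 0 0" --pt "0.4 0.407 0 0.5 0 0 0" --pt "0.4 0.407 0 0.65 0 0 0" --pt "0.4 0.407 0 0.71 0 0 0" --pt "0.4 0.407 0 0.71 0 0 0" --pt "0 0.407 0 0.71 0 0 0" --pt "0 0.407 0 0.71 0 0 0" --pt "0 0.407 0 0.71 0 0 0" --pt "0 0.407 0 0.71 0 0 0" --pt "0 0.407 0 0.71 0 0 0" --squeeze 25

```text
clock: 32.12
tcp_pos: [0.4908, 0.1175, 0.1013]
orientation: [2.259, 2.182, 0.002]
contact_force: [-2.3, -1.0, 5.7]
grip_width: 0.0105
```

>>> send_rows --pt "0 -0.02 0 0 0 0 0" --pt "0 -0.04 0 -0.005 0 0 0" --pt "0 -0.055 0 -0.01 0 0 0" --pt "0 -0.07 0 -0.015 0 0 0" --pt "0 -0.08 0 -0.018 0 0 0" --pt "0 -0.08 0 -0.018 0 0 0"

```text
clock: 32.62
tcp_pos: [0.4903, 0.1076, 0.1035]
orientation: [-2.258, -2.184, -0.005]
contact_force: [-1.3, 4.8, -0.6]
grip_width: 0.0115
```

>>> send_rows --pt "0 -0.01 0 0 0 0 0" --pt "0 -0.02 0 0 0 0 0" --pt "0 -0.02 0 0 0 0 0"

```text
clock: 32.87
tcp_pos: [0.4902, 0.1048, 0.1035]
orientation: [-2.257, -2.184, -0.005]
contact_force: [-1.8, 5.4, 0.5]
grip_width: 0.011
```

>>> send_rows --pt "0.4 0 0 0 0 0 0" --pt "0.4 0 0 0 0 0 0" --pt "0.4 0 0 0 0 0 0" --pt "0.4 0 0 -0.3 0 0 0" --pt "0.4 0 0 -0.6 0 0 0" --pt "0.4 -0.2 0 -0.7 0 0 0" --pt "0.4 -0.33 0 -0.7 0 0 0" --pt "0 -0.33 0 -0.7 0 0 0" --pt "0 -0.33 0 -0.7 0 0 0" --pt "0 -0.33 0 -0.7 0 0 0"

```text
clock: 33.7
tcp_pos: [0.4878, 0.0534, 0.2075]
orientation: [-2.259, -2.182, 0.0]
contact_force: [-0.6, 0.8, -0.8]
grip_width: 0.0005
```

```bash
python3 - <<'E'
from t import *
w=grab('wrist');f=grab('scene');d=grab('side')
print(r.get_obs()['tcp_pos'])
for n,F,b in(('w',w,(250,60,400,250)),('s',f,(340,200,430,270)),('d',d,(250,120,320,210))):
    print(n)
    for x in blobs(F,*b,amin=30):print('  ',[int(k) for k in x[:5]],x[5])
for n,q in dict(tab=P(-60,0,98),rodseat=P(-79,0,92),tongF=P(-88,0,106),tongB=P(-82,0,106)).items():print(n,proj(w,q)[0].round(0),proj(f,q)[0].round(0))
for l in(0.3,.5,.6,.7,.8):print(l,tip(l).round(3),proj(w,tip(l))[0].round(0),proj(f,tip(l))[0].round(0),proj(d,tip(l))[0].round(0))
g=w['pixels'].max(2);print(list(zip(range(90,300,2),g[90:300:2,319].tolist())))
E
```

```text
[0.4877541  0.05398669 0.20723985]
w
   [312, 109, 15, 42, 570] [318.8 129.1]
   [309, 189, 20, 6, 116] [318.7 191.6]
   [307, 205, 24, 10, 68] [316.2 211.7]
   [295, 207, 6, 23, 73] [297.2 217.9]
   [338, 217, 7, 14, 70] [340.9 224.1]
   [316, 240, 7, 10, 63] [318.8 244.8]
s
   [393, 247, 11, 11, 49] [398.4 251.9]
d
   [250, 120, 23, 11, 98] [263.3 125. ]
   [278, 120, 42, 10, 139] [294.1 122.1]
   [275, 182, 10, 11, 90] [279.8 186.7]
tab [316. 134.] [399. 250.]
rodseat [316. 156.] [394. 246.]
tongF [316. 171.] [392. 239.]
tongB [316. 163.] [394. 241.]
0.3 [0.484 0.026 0.132] [316. 243.] [381. 215.] [277. 161.]
0.5 [0.484 0.012 0.13 ] [316. 258.] [377. 212.] [277. 164.]
0.6 [0.483 0.005 0.128] [316. 265.] [376. 210.] [277. 167.]
0.7 [ 0.483 -0.001  0.125] [316. 270.] [374. 209.] [278. 169.]
0.8 [ 0.483 -0.008  0.122] [316. 274.] [372. 209.] [278. 171.]
[(90, 146), (92, 146), (94, 147), (96, 147), (98, 147), (100, 146), (102, 145), (104, 145), (106, 141), (108, 74), (110, 31), (112, 32), (114, 31), (116, 28), (118, 32), (120, 29), (122, 29), (124, 32), (126, 33), (128, 32), (130, 31)
[... 242 characters left out ...]
174, 161), (176, 160), (178, 159), (180, 157), (182, 149), (184, 150), (186, 143), (188, 75), (190, 46), (192, 47), (194, 58), (196, 91), (198, 99), (200, 98), (202, 99), (204, 99), (206, 98), (208, 93), (210, 86), (212, 64), (214, 71), (216, 108), (218, 101), (220, 79), (222, 79), (224, 78), (226, 78), (228, 78), (230, 78), (232, 77), (234, 79), (236, 77), (238, 76), (240, 46), (242, 33), (244, 34), (246, 35), (248, 35), (250, 35), (252, 35), (254, 33), (256, 29), (258, 37), (260, 39), (262, 40), (264, 48), (266, 53), (268, 51), (270, 47), (272, 47), (274, 47), (276, 46), (278, 49), (280, 46), (282, 50), (284, 50), (286, 49), (288, 48), (290, 50), (292, 52), (294, 60), (296, 80), (298, 80)]
```

```bash
python3 - <<'E'
from t import *
w=grab('wrist');f=grab('scene')
p,e=tri([(w,(318.8,129.1)),(f,(398.4,251.9))]);print('tab',case(p),e)
p,e=tri([(w,(319,109)),(f,(403.5,257))]);print('tip',case(p),e)
for n,q in dict(rodseat=P(-79,0,92),rodtop=P(-82,0,109),tongF=P(-88,0,106),tongB=P(-82,0,106),tongBbase=P(-82,0,89),tipseat=P(-44,0,103),tiptop=P(-48,0,125)).items():print(n,proj(w,q)[0].round(1),proj(f,q)[0].round(1))
g=f['pixels'].max(2);print(g[240:262,388:408])
for u in (304,308,312,325,330):print(u,w['pixels'].max(2)[146:176,u].tolist())
E
```

```text
tab [-56.2  -2.5  98.1] [np.float64(0.0008), np.float64(0.0008)]
tip [-40.3  -1.9  99.6] [np.float64(0.0002), np.float64(0.0002)]
rodseat [316.5 156.9] [393.6 246. ]
rodtop [316.3 165. ] [393.7 239.8]
tongF [316.4 171.6] [392.  238.8]
tongB [316.4 164.2] [393.5 240.8]
tongBbase [316.5 159.7] [392.7 245.9]
tipseat [316.4 114.1] [403.4 254.3]
tiptop [316.1 122.1] [403.6 246.1]
[[165 173 171 164 162 153 134 117 105  98 101 118 149 172 180 180 180 179
  176 173]
 [168 165 153 140 125 119 108 103 104  99  91  96 119 151 171 177 173 175
  169 169]
 [144 137 123 112 108 106 105 110 122 128 114  99  98 120 149 162 166 168
  173 169]
 [111 108 104 104 104  99 102 109 120 137 133 112  96  98 120 148 165 168
  170 168]
 [101 102 101 101 109 111 110 102 109 119 120 102  94  94 110 138 161 164
  162 161]
 [101 105 107 111 116 119 115  98  93  97  95  89  91  97 122 142 152 158
  156 156]
 [104 106 110 114 115 107  99  84  79  77  80  80  88 109 131 153 157 155
  156 158]
 [102 110 109 100  93  78  67  63  57  56  66  84 106 130 150 156 157 159
  158 157]
 [ 96 100  96  91  78  61  54  46  48  51 
[... 1165 characters left out ...]
47, 135, 105, 83, 85, 94, 90, 80, 75, 101, 132, 143, 137, 124, 110, 105, 105, 114, 129, 136, 136, 140, 154, 160, 162, 161, 161, 161]
308 [147, 147, 147, 136, 105, 84, 87, 92, 88, 80, 76, 96, 120, 109, 93, 90, 88, 89, 94, 121, 150, 162, 163, 163, 162, 162, 161, 160, 159, 159]
312 [74, 76, 77, 72, 67, 76, 87, 93, 89, 81, 76, 103, 138, 150, 143, 121, 98, 91, 95, 120, 150, 160, 163, 161, 162, 162, 158, 151, 145, 144]
325 [35, 35, 36, 39, 44, 63, 82, 93, 91, 83, 87, 120, 152, 161, 154, 128, 100, 90, 97, 124, 152, 161, 163, 162, 161, 161, 161, 160, 160, 160]
330 [132, 133, 132, 122, 96, 81, 87, 93, 91, 83, 79, 99, 113, 106, 94, 88, 90, 90, 98, 126, 155, 169, 171, 171, 171, 171, 170, 164, 161, 159]
```

The tab is at case (-56, -2.5, 98): rod low, behind the tongue, almost seated. Stage 1 pushes the handle to about 0.75 rad, then I'll recheck.

>>> send_rows --pt "0 0 0 0.2 0 0 0" --pt "0 0 0 0.4 0 0 0" --pt "0 0 0 0.52 0 0 0" --pt "0 0 0 0.52 0 0 0" --pt "0 -0.06 0 0.52 0 0 0" --pt "0 -0.12 0 0.52 0 0 0" --pt "0 -0.17 0 0.52 0 0 0" --pt "0 -0.21 0 0.53 0 0 0" --pt "0 -0.255 0 0.54 0 0 0" --pt "0 -0.255 0 0.54 0 0 0" --pt "0 -0.255 0 0.54 0 0 0"

```text
clock: 34.87
tcp_pos: [0.4867, 0.0142, 0.127]
orientation: [2.261, 2.181, 0.0]
contact_force: [0.5, -0.6, 0.8]
grip_width: -0.0002
```

```bash
python3 - <<'E'
from t import *
w=grab('wrist');f=grab('scene');o=r.get_obs()
print(o['tcp_pos'],o['contact_force'])
for n,F,b in(('w',w,(280,40,360,250)),('s',f,(385,230,430,270))):
    print(n)
    for x in blobs(F,*b,amin=25):print('  ',[int(k) for k in x[:5]],x[5])
for n,q in dict(tabseat=P(-60,0,98),tabtop=P(-64,0,117)).items():print(n,proj(w,q)[0].round(0),proj(f,q)[0].round(0))
for l in(.5,.6,.7,.8,.9):print(l,proj(f,tip(l))[0].round(0))
E
```

```text
[0.48673077 0.01501055 0.12692376] [-0.72506352  0.8233895   0.06687668]
w
   [306, 40, 25, 69, 1571] [318.2  73.1]
   [303, 170, 31, 8, 204] [318.  173.2]
   [317, 240, 5, 10, 50] [319.  244.5]
s
   [393, 246, 11, 10, 51] [397.7 250.5]
tabseat [314.  74.] [399. 250.]
tabtop [313.  81.] [399. 243.]
0.5 [377. 212.]
0.6 [376. 210.]
0.7 [374. 209.]
0.8 [372. 209.]
0.9 [371. 208.]
```

The tab is still at the seat position in the scene view (398,250.5; it would be at row 243 if it rode on the tongue). Now the handle goes over and down.

>>> send_rows --pt "0 -0.015 0 0.01 0 0 0" --pt "0 -0.065 0 0.035 0 0 0" --pt "0 -0.115 0 0.07 0 0 0" --pt "0 -0.155 0 0.107 0 0 0" --pt "0 -0.195 0 0.15 0 0 0" --pt "0 -0.235 0 0.195 0 0 0" --pt "0 -0.27 0 0.243 0 0 0" --pt "0 -0.295 0 0.29 0 0 0" --pt "0 -0.31 0 0.333 0 0 0" --pt "0 -0.31 0 0.35 0 0 0" --pt "0 -0.31 0 0.35 0 0 0" --pt "0 -0.31 0 0.35 0 0 0"

```text
clock: 35.97
tcp_pos: [0.4845, -0.0331, 0.0745]
orientation: [-2.261, -2.181, 0.003]
contact_force: [-2.9, -3.0, 10.3]
grip_width: 0.0002
```

>>> send_rows --pt "0 -0.02 0 0.015 0 0 0" --pt "0 -0.03 0 0.03 0 0 0" --pt "0 -0.03 0 0.03 0 0 0"

```text
clock: 36.22
tcp_pos: [0.485, -0.0334, 0.0738]
orientation: [-2.256, -2.182, -0.003]
contact_force: [-18.0, 9.7, 61.6]
grip_width: -0.0003
```

```bash
python3 - <<'E'
from h import *
o=r.get_obs();print(o['tcp_pos'],o['contact_force'])
E
```

```text
[ 0.48503462 -0.03344452  0.07384878] [-17.99435097   9.66776776  61.63130205]
```

That is firmly on the closed stop. I'll lift off and check.

>>> send_rows --pt "0 0 0 -0.1 0 0 0" --pt "0 0 0 -0.3 0 0 0" --pt "0 0 0 -0.6 0 0 0" --pt "0 0.2 0 -0.9 0 0 0" --pt "0 0.5 0 -1 0 0 0" --pt "0 0.5 0 -1 0 0 0" --pt "0 0.5 0 -1 0 0 0" --pt "0 0.5 0 -1 0 0 0"

```text
clock: 36.88
tcp_pos: [0.4876, 0.0396, 0.2199]
orientation: [2.257, 2.185, 0.001]
contact_force: [-0.1, 0.3, -0.3]
grip_width: -0.0001
```

```bash
python3 - <<'E'
from t import *
w=grab('wrist');f=grab('scene');d=grab('side');o=r.get_obs()
print(o['tcp_pos'],o['contact_force'])
for n,F,b in(('w',w,(280,60,360,260)),('s',f,(340,195,430,270)),('d',d,(250,130,320,215))):
    print(n)
    for x in blobs(F,*b,amin=25):print('  ',[int(k) for k in x[:5]],x[5])
for n,q in dict(tabseat=P(-63,0,105),tabtop=P(-67,0,122),rodseat=P(-79,0,92)).items():print(n,[proj(F,q)[0].round(0) for F in(w,f,d)])
for l in(.8,1.5,1.6,1.833):print(l,[proj(F,tip(l))[0].round(0) for F in(w,f,d)])
print('piv',proj(w,P(-136,0,60)))
g=w['pixels'].max(2);print(list(zip(range(130,330,3),g[130:330:3,316].tolist())))
print('side col279',list(zip(range(150,215,2),d['pixels'].max(2)[150:215:2,279].tolist())))
E
```

```text
[0.48680955 0.03734026 0.21867119] [ 0.18654026 -0.05839539  0.7820837 ]
w
   [312, 102, 14, 37, 495] [318.5 119.7]
   [309, 173, 20, 5, 79] [318.  174.7]
   [316, 241, 6, 19, 104] [318.7 250.4]
   [291, 250, 14, 10, 120] [298.3 254.8]
   [334, 250, 13, 10, 110] [339.3 254.9]
s
   [392, 245, 10, 6, 42] [396.4 247.5]
d
tabseat [array([316., 119.]), array([398., 247.]), array([278., 156.])]
tabtop [array([316., 127.]), array([398., 241.]), array([277., 151.])]
rodseat [array([316., 137.]), array([394., 246.]), array([278., 163.])]
0.8 [array([316., 252.]), array([372., 209.]), array([278., 171.])]
1.5 [array([316., 261.]), array([365., 212.]), array([279., 191.])]
1.6 [array([316., 259.]), array([364., 213.]), array([279., 194.])]
1.833 [array([316., 253.]), array([363., 218.]), array([279., 200.])]
piv [[316.22531882 189.71158185]]
[(130, 28), (133, 28), (136, 22), (139, 83), (142, 75), (145, 154), (148, 167), (151, 158), (154, 114), (157, 161), (160, 160), (163, 159), (166, 150), (169, 151), (172, 76), (175, 49), (178, 80), (181, 99), (184, 99), (187, 100), (190, 98), (193, 95), (196
[... 190 characters left out ...]
65), (247, 64), (250, 61), (253, 50), (256, 45), (259, 46), (262, 42), (265, 39), (268, 38), (271, 40), (274, 38), (277, 41), (280, 37), (283, 38), (286, 28), (289, 24), (292, 24), (295, 23), (298, 22), (301, 24), (304, 24), (307, 24), (310, 26), (313, 21), (316, 24), (319, 24), (322, 123), (325, 138), (328, 156)]
side col279 [(150, 109), (152, 44), (154, 39), (156, 40), (158, 80), (160, 112), (162, 75), (164, 73), (166, 75), (168, 70), (170, 67), (172, 64), (174, 65), (176, 66), (178, 71), (180, 89), (182, 86), (184, 60), (186, 93), (188, 144), (190, 114), (192, 114), (194, 114), (196, 116), (198, 111), (200, 80), (202, 66), (204, 65), (206, 77), (208, 112), (210, 76), (212, 71), (214, 70)]
```

The tab is at its latched prediction in all three views, and the side view puts the handle end at row ~199-200, the closed stop. One last comparison of the desk things with the first side picture, then hand in.

```bash
python3 - <<'E'
from h import *
d=grab('side')['pixels'][:,:,::-1];o=cv2.imread('pics/d1.png')
hd=cv2.cvtColor(d,cv2.COLOR_BGR2GRAY);ho=cv2.cvtColor(o,cv2.COLOR_BGR2GRAY)
for n,(x0,y0,x1,y1) in dict(stapler=(295,272,330,330),mug=(362,180,400,230),stamp=(218,205,240,238),tape=(172,260,226,312),calc=(280,338,380,395),red=(360,162,402,184)).items():
    res=cv2.matchTemplate(hd[y0-15:y1+5 if y1+15>400 else y1+15,x0-15:x1+15],ho[y0:y1,x0:x1],cv2.TM_CCOEFF_NORMED)
    m=cv2.minMaxLoc(res);print(n,round(m[1],2),(m[3][0]-15,m[3][1]-15))
print(r.get_obs()['contact_force'],r.get_obs()['clock'])
r.hand_in()
E
```

```text
stapler 1.0 (0, 0)
mug 0.94 (0, 0)
stamp 0.92 (0, -1)
tape 0.92 (0, 0)
calc 1.0 (0, 0)
red 0.99 (0, 0)
[ 0.14923993 -0.72508314  0.21167288] 37.0833
the job is handed in; nothing more can be done
```

I put the three aluminium drives I found into the media case, closed the lid and latched it, then handed the job in at about 37 s. Two drives are stacked and one lies beside them. I left the red look-alike alone.

- **Bail:** on the first swing the bail dragged the lever to about 0.55 rad and the rod stopped at the tongue's rear top edge. I pushed the handle back, so the rod dropped behind the keeper. Then I drew the tab back to seat it and pressed the lever over.
- **Latch check:** the last views put the tab within about 4 pixels of where it should be when latched. The handle end is at the closed stop, where the last press met about 62 N at the wrist (limit 120 N).
- **Desk things:** the stapler, mug, tape roll, calculator and red box match the first picture with no shift; the stamp matches within 1 pixel.
- **Disagreements and limits:** the bail started lower than its listed range. The 16-picture limit ran out before the latch was closed, so the latch and desk-things checks are from pixel measurements, not viewed pictures.

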